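# Tip the spacers out of the steel stock tub

## Task

Lift the top tray straight off the nest, leaving the lower tray behind, and set it flat on the bench close in front of the drawer unit, centred below the tub's pouring lip. The tub is too heavy to lift: keep it on the drawer unit, gently rock it forward over its base edge, let it stand by itself on its slanted foot, then take a fresh hold at its back and tip it on until all three spacers have rolled out into the tray. Gently bring the tub back to stand by itself on its slanted foot, with the spacers left lying in the tray and never touched by hand, and the other things left where they are.

Things in the scene. Friction and masses are not known exactly. Their poses are not given: they have to be found in the camera images.
- riser: Fixed grey steel drawer unit, black rubber top, 230 mm (x) by 240 mm (y) by 100 mm high. Origin on the bench; z up. Its +x is the pouring direction: front edge at x = +0.090 m (drawer fronts 7 mm further out), back at x = -0.140 m, sides at y = +-0.120 m.
- catch_spot (a point): Point on the bench in front of the drawer unit (fixed to it, at x = 0.187, y = 0, z = 0 in its frame, same axes): where the centre of the tray belongs, within 35 mm, tray length along the pouring direction.
- tub: Heavy open steel hopper tub, about 1.6 kg unladen, loose on the rubber top; +x is its pouring direction, z up, origin on its underside; 100 mm wide (y), 4 mm walls. Side outline (x, z) in mm: flat base (-70, 0) to (10, 0); flat slanted foot at 35 degrees from (10, 0) to (67, 40); front wall up to the lip (88, 97); back wall (-70, 0) to (-70, 135). Must not turn faster than 2 rad/s.
- base_edge (a point): Middle of the tub's base edge, (0.010, 0, 0) in its frame. Rocked forward (about its +y) the tub first turns on this edge, falls over of itself past about 15 to 20 degrees unless held, and comes to rest on its slanted foot at 35 degrees, where it stands stably, spacers still in it.
- foot_edge (a point): Middle of the front edge of the slanted foot, (0.0673, 0, 0.0402) in the tub's frame. Tipped beyond 35 degrees the tub turns on this edge; past about 80 degrees it must be held back or it falls over; the spacers roll out over the lip at about 70 to 90 degrees.
- upper_bar (a point): Middle of the upper bar on the tub's back: round steel bar 12 mm thick, along the tub's y, 90 mm long, 45 mm behind the back wall, at (-0.115, 0, 0.125) in the tub's frame, fixed to the wall at both ends. Axes as the tub's.
- lower_bar (a point): Middle of a like bar at the foot of the tub's back, at (-0.115, 0, 0.014) in the tub's frame. With the tub upright it is only 8 mm above the rubber; with the tub on its slanted foot it is some 90 mm above it and free all round.
- top_tray: Upper of two nested grey plastic trays, 0.22 kg. Origin: centre of its underside, x along its length, z up. Rim 170 mm (x) by 150 mm (y), 60 mm high, walls tapered. The rim is a bead 10 mm thick, 12 mm high, its middle at x = +-0.080 m, y = +-0.070 m; pinch it from above. Ribs rest on the lower tray's rim. About 1.5 mm of play: draw it straight up 30 mm to free it.
- lower_tray: The lower tray of the nest, the same shape, 0.35 kg, standing loose on the bench; the top tray's origin lies 36 mm above this one's. Must not move more than 25 mm.
- spacer0: Plain turned aluminium cylinder, 36 mm in diameter and 70 mm long, lying across the tub; origin at its centre, x along its axis. 0.1 kg.
- spacer1: Second such cylinder.
- spacer2: Third such cylinder.
- spray_can: Bystander: white can, 64 mm in diameter, 190 mm tall, origin under its centre.
- carton: Bystander: closed cardboard carton 100 by 70 by 50 mm, origin under its centre.
- offcut: Bystander: wood offcut, 120 by 45 by 40 mm, lying flat, origin under its centre.
Things that resemble listed ones, but are neither listed nor needed, are in the scene too. Of the things that look like the tub, the middle-sized one is meant.

How it is judged:
By the outcome, as a careful person would: the job done as asked, in the order asked, and still so for the second after the job is handed in, with the robot touching nothing.
It also fails if it takes over 67 s, if anything falls off the work surface, if the arm or the gripper's body presses on something with over 40 N, if the wrist force passes 120 N, or if a joint passes its speed limit or range.

## Robot

A 6-joint arm with a two-finger parallel gripper is mounted at the origin on the work surface. World frame = base frame: x ahead of the robot, y to its left, z up, the work surface at z = 0. Lengths are in m, angles in degrees, forces in N, time in s.
With the tool pointing down it reaches from about 0.3 to 0.75 m from the base axis. Payload 8.5 kg.
Tool frame: the origin (TCP) lies at the very end of the fingers, on their centre line; the grasp point (between the pads) lies 19 mm behind it (grip_depth is the distance from the TCP to the grasp point, in m); z points along the fingers, y is the direction in which the jaws open and shut (so a half turn about z gives the same grasp; the last joint's range is limited). The gripper opens to 85 mm and grips with 20 to 120 N. Pads are 22 mm wide; open, the fingers measure 114 mm over their backs; the gripper's body (76 mm by 85 mm) begins 54 mm behind the grasp point. The pads swing forward as they close: fully open they stand 13 mm farther back than shut.
Start: joints at [-83.497, 21.807, 74.336, -0, 83.858, -12.336], TCP at [0.178, -0.521, 0.231] pointing down, gripper open.
Joint ranges: [-178.18, 178.18], [-50.72, 133.34], [12.68, 142.11], [-81.47, 261.47], [9.98, 163.14], [-165.26, 165.26]. Speed limits (degrees/s): [136.94, 136.94, 180, 180, 180, 180].

## Interface

Orientations are given as a 3x3 rotation matrix whose columns are the frame's x, y, z axes.
In Python, from rig import observe, get_image, close_job, silhouettes, grip_depth gives the robot as it stands. The module is installed in compiled form; this text tells all that it offers.
- The arm moves only by the shell command python3 -m crank 'ROWS' [FORCE]. ROWS is a JSON object of lists of equal length, an entry for each row: "slide": the shift along the tool's x, y, z in m, a list of three; "roll": the turn about the tool's z in rad; "grip": the finger opening in m, from 0 to 0.0854. A call has exactly 8 rows; each row is the pose to reach, as a shift and turn from the pose commanded when the call began, along the tool's axes at that moment; what a row does not reach only later rows make up. A row lasts 1/10 s, in which the tool goes at most 50 mm and 8.59 degrees, less where a joint would pass 70% of its speed; a pose out of reach is approached as far as the arm can. A call with a gripper value outside its range is refused whole. The fingers move at their own pace and stop on an object; FORCE is the grip in N (left out, the last holds). Time passes only in rows, so rows that repeat a pose let the fingers close, or fill a call up. It gives the time, the measured TCP pose, the force and the opening at its end, in the units of the state.
- observe(): the state, without advancing time (a new reading comes with each control period).
- get_image(name): name is "side" or "top"; returns a dict with "frame" (384x512x3 uint8, red, green, blue), "fx", "fy", "cx", "cy" (pixels), "D" ([k1, k2, p1, p2, k3] as OpenCV has them; the pictures are not rectified), "xyz" and "rotation" of the camera in the world. Camera axes: x right, y down, z forward; pixel columns grow to the right and rows downward; lengths in m; the calibration is good to about 2 mm. A picture is of the moment at which its call begins. There is no depth.
- close_job(): hands the job in, once; it reports no verdict.
Trained networks look in a picture, given as the dict that the camera call returned (one of the last four; its "shot" number tells which), for a name from the list of things; names that differ only in an ending like _2 or _b are one class to them, and where a whole thing is asked for, a point or a joint stands for the part that bears it (a point fixed in the world has none). Each returns a list of dicts, best first, with "confidence" (0 to 1); they miss things now and then, are a little off and sometimes report something else, mostly with a low value. They report only what shows in the picture. A call takes as long as a camera call. They do not tell look-alikes from the thing itself.
- silhouettes(target, picture): "pixels" (384x512 bool, what is visible of it) and "box" ([centre column, centre row, width, height] in pixels, round what is visible of it).
The state is a dict: "time_s": time; "q": joint angles; "qvel": joint speeds; "joint_efforts": joint torques, N m; "position": TCP position; "tool_rot": TCP orientation; "ft_force": force on the tool from outside, world axes, zero at the start; "wrist_torque": the same for the moment, N m; "grip_width": finger opening in m.
Only numpy, scipy, OpenCV 4.12 (cv2) and the standard library are available. Lean on these libraries where they do the work, as an engineer would, in place of code of your own. Each camera call takes 0.05 s, during which the arm holds its last target.

## Working session

There is one attempt and no reset: what is moved stays moved. The work goes in short steps, Python scripts to look and compute and a shell command to move; the robot and the scene stay as the last step left them, time stands still between calls to the robot, and variables do not carry over. Pictures are saved under pics/ and viewed, and the job is handed in when it is done.

```bash
mkdir -p pics; ls; cat > h.py <<'E'
import numpy as np, cv2
from rig import observe,get_image,silhouettes,grip_depth
def K(p): return np.array([[p['fx'],0,p['cx']],[0,p['fy'],p['cy']],[0,0,1.]])
def ray(p,uv):
    u=cv2.undistortPoints(np.array(uv,float).reshape(-1,1,2),K(p),np.array(p['D'],float)).reshape(-1,2)
    d=np.c_[u,np.ones(len(u))]@np.array(p['rotation']).T
    return np.array(p['xyz']),d
def onz(p,uv,z):
    o,d=ray(p,uv); return o+d*((z-o[2])/d[:,2])[:,None]
def proj(p,X):
    R=np.array(p['rotation']);t=-R.T@np.array(p['xyz'])
    return cv2.projectPoints(np.array(X,float).reshape(-1,1,3),cv2.Rodrigues(R.T)[0],t,K(p),np.array(p['D'],float))[0].reshape(-1,2)
def save(p,n,img=None):
    cv2.imwrite('pics/'+n+'.png',cv2.cvtColor(p['frame'] if img is None else img,cv2.COLOR_RGB2BGR))
E
python3 - <<'E'
from h import *
s=observe(); print(s['time_s'],s['position'],np.round(s['tool_rot'],3).tolist(),grip_depth)
for n in('side','top'):
    p=get_image(n);save(p,n+'0');print(n,p['fx'],p['cx'],p['cy'],p['D'],p['xyz'],np.round(p['rotation'],3).tolist())
    for t in('riser','tub','top_tray','lower_tray','spacer0','spray_can','carton','offcut'):
        for r in silhouettes(t,p): print(t,round(r['confidence'],2),np.round(r['box']),r['pixels'].sum())
E
```

```text
pics
0.0 [ 0.17754736 -0.52026255  0.23071038] [[0.946, 0.323, -0.0], [0.323, -0.946, 0.001], [0.0, -0.001, -1.0]] 0.0187
side 397.1516851050996 257.4241890517586 189.64916545973017 [-0.11397113  0.          0.          0.          0.        ] [0.13888955 0.8832946  0.69368669] [[-0.917, -0.186, 0.352], [-0.398, 0.468, -0.789], [-0.018, -0.864, -0.503]]
riser 0.56 [209. 267. 130.  93.] 6826
tub 0.91 [279. 337. 170.  88.] 9675
tub 0.78 [324. 282.  81.  62.] 2880
tub 0.71 [202. 224.  87.  87.] 4660
top_tray 0.93 [287. 161.  46.  30.] 1298
lower_tray 0.85 [287. 182.  46.  19.] 583
lower_tray 0.36 [287. 163.  48.  28.] 1251
spacer0 0.18 [201. 225.  86.  82.] 4576
spray_can 0.63 [210. 161.  24.  48.] 880
carton 0.95 [162. 225.  26.  31.] 423
carton 0.5 [202. 225.  84.  84.] 4590
offcut 0.62 [249. 164.  31.  17.] 404
offcut 0.48 [208. 266. 128.  92.] 6830
top 445.0401424860232 253.0171740535869 193.0647062682492 [-0.17532934  0.          0.          0.          0.        ] [0.47006249 0.06873677 1.34834913] [[0.027, -0.999, 0.025], [-0.999, -0.027, -0.024], [0.025, -0.025, -0.999]]
riser 0.74 [189. 174.  90.  86.] 4006
tub 0.86 [ 94. 263.  82. 104.] 4676
tub 0.72 [186. 166.  85.  50.] 2094
tub 0.58 [192. 269.  32.  58.] 1624
tub 0.41 [188. 174.  92.  92.] 4080
top_tray 0.72 [372. 180.  69.  66.] 2905
top_tray 0.66 [184. 166.  82.  49.] 2208
lower_tray 0.67 [344. 188.  18.  48.] 128
lower_tray 0.5 [176. 167.  16.  28.] 343
lower_tray 0.33 [383. 130.  20.  40.] 647
spacer0 0.75 [202. 169.  13.  27.] 340
spacer0 0.69 [175. 167.  16.  28.] 325
spacer0 0.6 [189. 167.  14.  30.] 280
spray_can 0.82 [319. 103.  30.  39.] 734
spray_can 0.33 [183. 167.  90.  51.] 2160
carton 0.67 [232. 106.  34.  30.] 876
offcut 0.71 [381. 131.  22.  40.] 643
offcut 0.42 [188. 174.  92.  91.] 4110
```

```bash
python3 - <<'E'
import cv2
for n in('side0','top0'):
    i=cv2.imread(f'pics/{n}.png'); cv2.imwrite(f'pics/{n}b.png',cv2.resize(i,(800,600),interpolation=cv2.INTER_CUBIC))
E
```

```text
(no output)
```

View pics/side0b.png

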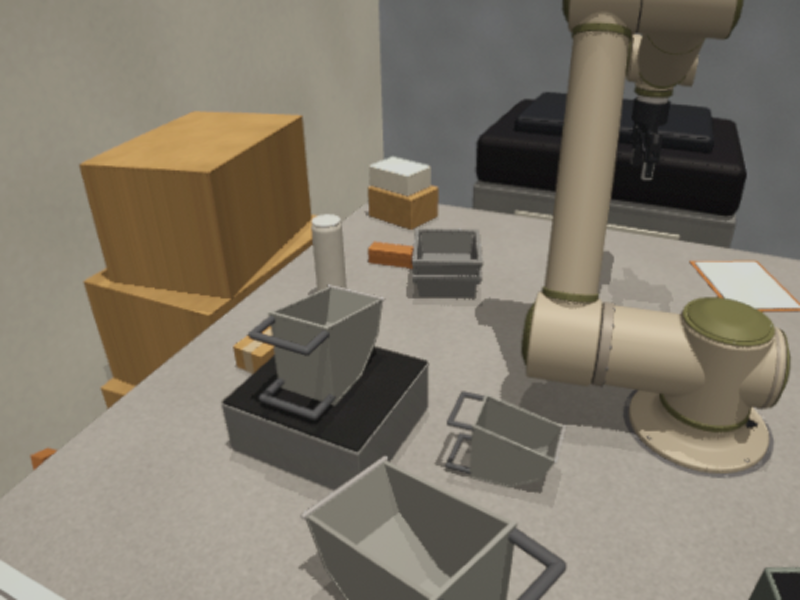

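View pics/top0b.png

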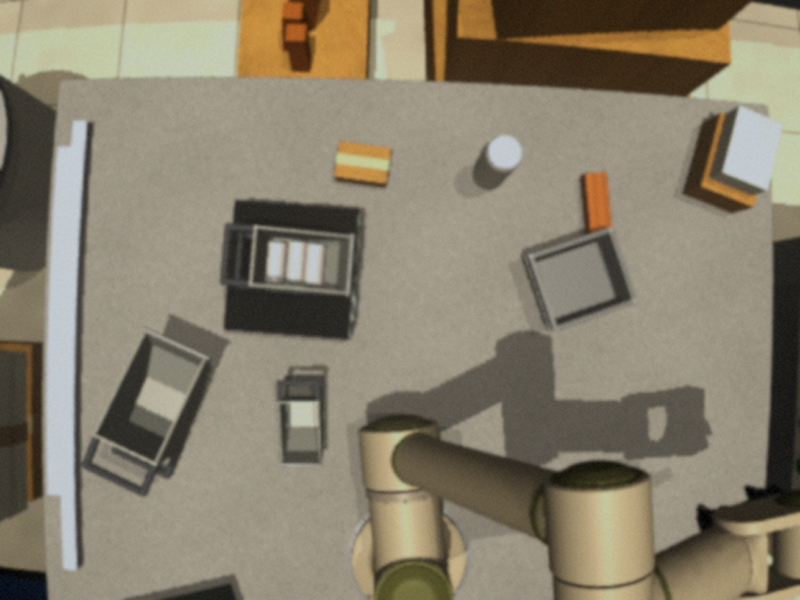

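```bash
cat > fit.py <<'E'
from h import *
from scipy.optimize import minimize
def T(x,y,yaw,P,z0=0):
    c,s=np.cos(yaw),np.sin(yaw);P=np.array(P,float)
    return np.c_[x+c*P[:,0]-s*P[:,1],y+s*P[:,0]+c*P[:,1],P[:,2]+z0]
def box(x0,x1,y0,y1,z0,z1): return [[x,y,z] for x in(x0,x1) for y in(y0,y1) for z in(z0,z1)]
RIS=[box(-.14,.09,-.12,.12,0,.1)]
TRAY=[box(-.085,.085,-.075,.075,.048,.06)+box(-.068,.068,-.058,.058,.0,.01)]
O=[(-.07,0),(.01,0),(.067,.04),(.088,.097),(-.07,.135)]
TUB=[[[a,y,b] for a,b in O for y in(-.05,.05)]]
def bar(z): return [box(-.121,-.109,-.051,.051,z-.006,z+.006),box(-.121,-.07,-.051,-.039,z-.006,z+.006),box(-.121,-.07,.039,.051,z-.006,z+.006)]
TUBB=TUB+bar(.125)+bar(.014)
S=4
def render(p,parts):
    m=np.zeros((384*S,512*S),np.uint8)
    for q in parts:
        h=cv2.convexHull(proj(p,q).astype(np.float32)); cv2.fillConvexPoly(m,np.round((h+.5)*S*16-8).astype(np.int32),1,shift=4)
    return cv2.resize(m.astype(np.float32),(512,384),interpolation=cv2.INTER_AREA)
def fit(views,parts,x0,z0,w=None):
    def f(v):
        c=0
        for p,m in views:
            r=render(p,[T(*v,q,z0) for q in parts]); 
            if w is not None: r=r
            c+=1-np.minimum(r,m).sum()/np.maximum(r,m).sum()
        return c
    best=None
    for k in range(2):
        x=x0 if best is None else best.x
        sim=np.array([x,x+np.array([.015,0,0]),x+np.array([0,.015,0]),x+np.array([0,0,.08])])
        best=minimize(f,x,method='Nelder-Mead',options=dict(initial_simplex=sim,xatol=1e-4,fatol=1e-5))
    return best.x,best.fun
def draw(p,img,parts,k=1,col=(255,0,0)):
    for q in parts:
        h=cv2.convexHull(proj(p,q).astype(np.float32)); cv2.polylines(img,[np.round((h+.5)*k-.5).astype(np.int32)],True,col,1)
E
python3 - <<'E'
from fit import *
t=get_image('top');s=get_image('side')
# rough seeds
print(onz(t,[(189,174)],.1), onz(t,[(372,180)],.09))
def near(n,p,c):
    rs=[r for r in silhouettes(n,p) if np.hypot(r['box'][0]-c[0],r['box'][1]-c[1])<14]
    return rs[0]['pixels'].astype(np.float32) if rs else None
mt=near('top_tray',t,(372,180));ms=near('top_tray',s,(287,161))
x0=onz(t,[(372,180)],.09)[0]
V=[(t,mt)]
for yaw in(-1.3,-1.3+np.pi/2):
    print('tray',fit(V,TRAY,np.array([x0[0],x0[1],yaw]),.036))
x0=onz(t,[(186,166)],.18)[0]
mt=near('tub',t,(186,166));ms=near('tub',s,(202,224))
for nm,V in(('top',[(t,mt)]),('side',[(s,ms)]),('both',[(t,mt),(s,ms)])):
    print('tub',nm,fit(V,TUBB,np.array([x0[0],x0[1],-1.6]),.1))
x0=onz(t,[(189,174)],.1)[0]
rt=silhouettes('riser',t)[0]['pixels'];rs=silhouettes('riser',s)[0]['pixels']
mt=np.maximum(mt,rt) 
V=[(t,mt)]
def union(v):pass
print(rt[150:180,150:230].mean())
save(t,'m1',np.dstack([rt*255,mt*200,t['frame'][:,:,0]]).astype(np.uint8)[100:250,100:300].repeat(4,0).repeat(4,1))
save(s,'m2',np.dstack([rs*255,ms*200,s['frame'][:,:,0]]).astype(np.uint8)[150:320,120:300].repeat(3,0).repeat(3,1))
E
```

```text
[[0.5504513  0.22013107 0.1       ]] [[ 0.54905773 -0.30406287  0.09      ]]
tray (array([ 0.55503465, -0.30575499, -1.21248727]), np.float64(0.033345580101013184))
tray (array([ 0.55456307, -0.30664143,  0.19588502]), np.float64(0.20088458061218262))
tub top (array([ 0.5627787 ,  0.20509592, -1.63547376]), np.float64(0.3952181935310364))
tub side (array([ 0.56746428,  0.20656936, -1.6033921 ]), np.float64(0.057183682918548584))
tub both (array([ 0.56420015,  0.20548298, -1.62702144]), np.float64(0.48009687662124634))
0.13291666666666666
```

```bash
python3 - <<'E'
import cv2,numpy as np
a=cv2.imread('pics/m1.png');b=cv2.imread('pics/m2.png');a=cv2.resize(a,None,fx=.5,fy=.5);b=cv2.resize(b,None,fx=.7,fy=.7)
o=np.zeros((400,800,3),np.uint8);o[:a.shape[0],:a.shape[1]]=a;o[:b.shape[0],410:410+b.shape[1]]=b[:400,:390];cv2.imwrite('pics/m12.png',o)
E
```

```text
(no output)
```

View pics/m12.png

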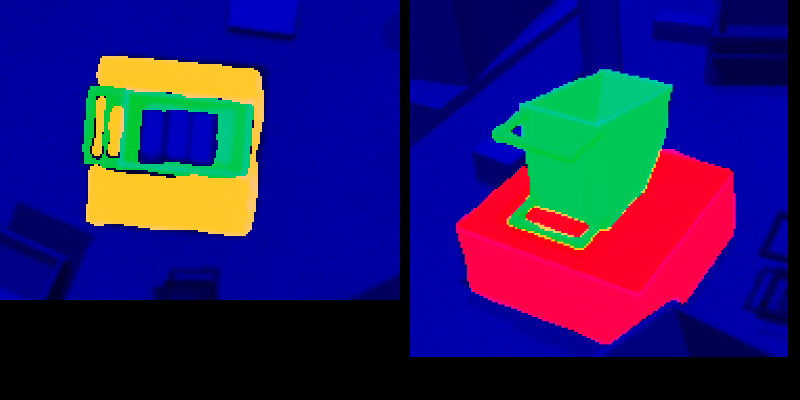

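```bash
cat > fit2.py <<'E'
from fit import *
def near(n,p,c,d=14):
    rs=[r for r in silhouettes(n,p) if np.hypot(r['box'][0]-c[0],r['box'][1]-c[1])<d]
    return rs[0]['pixels'].astype(np.float32) if rs else None
def fill(m):
    c=cv2.findContours((m>.5).astype(np.uint8),cv2.RETR_EXTERNAL,cv2.CHAIN_APPROX_NONE)[0];o=np.zeros(m.shape,np.uint8)
    c=max(c,key=cv2.contourArea);cv2.drawContours(o,[c],-1,1,-1);return o.astype(np.float32)
LOOP=[box(-.121,-.07,-.051,.051,z-.006,z+.006) for z in(.125,.014)]
E
python3 - <<'E'
from fit2 import *
t=get_image('top');s=get_image('side')
mt=fill(near('tub',t,(186,166)));ms=fill(near('tub',s,(202,224)))
x0=np.array([.565,.206,-1.62])
TF=TUB+LOOP
for nm,V in(('top',[(t,mt)]),('side',[(s,ms)]),('both',[(t,mt),(s,ms)])):
    tub,f=fit(V,TF,x0,.1); print('tub',nm,tub,f)
rt=fill(np.maximum(silhouettes('riser',t)[0]['pixels'],mt));rs=np.maximum(silhouettes('riser',s)[0]['pixels'],ms)
rs=fill(rs)
RB=[RIS[0]+box(.09,.097,-.115,.115,.01,.09)]
x0=np.array([.55,.22,-1.62])
tp=T(*tub,TUB[0],.1)
def fitr(V):
    def f(v):
        c=0
        for p,m in V:
            r=render(p,[T(*v,q) for q in RB]+[T(*tub,q,.1) for q in TF]); c+=1-np.minimum(r,m).sum()/np.maximum(r,m).sum()
        return c
    b=minimize(f,x0,method='Nelder-Mead',options=dict(initial_simplex=np.array([x0,x0+[.015,0,0],x0+[0,.015,0],x0+[0,0,.08]]),xatol=1e-4,fatol=1e-5));return b.x,b.fun
for nm,V in(('top',[(t,rt)]),('side',[(s,rs)]),('both',[(t,rt),(s,rs)])):
    ris,f=fitr(V);print('riser',nm,ris,f)
c,sn=np.cos(ris[2]),np.sin(ris[2]);print('catch',ris[0]+.187*c,ris[1]+.187*sn)
m=near('top_tray',t,(372,180)); m2=fill(np.maximum(near('top_tray',s,(287,161)),near('lower_tray',s,(287,182))))
tr,f=fit([(t,m)],TRAY,np.array([.555,-.306,-1.21]),.036);print('tray',tr,f)
NEST=TRAY+[[[a,b,c-.036] for a,b,c in TRAY[0]]]
tr2,f=fit([(s,m2)],NEST,tr,.036);print('tray side',tr2,f)
for p,n in((t,'ft'),(s,'fs')):
    k=3;img=cv2.resize(p['frame'],None,fx=k,fy=k,interpolation=cv2.INTER_CUBIC)
    draw(p,img,[T(*tub,q,.1) for q in TUBB],k);draw(p,img,[T(*ris,q) for q in RIS],k,(0,255,0));draw(p,img,[T(*tr,q,.036) for q in TRAY],k,(0,0,255))
    img=img[130*k:310*k,110*k:320*k] if n=='fs' else img[90*k:260*k,140*k:400*k]
    save(p,n,img)
E
```

```text
tub top [ 0.56271681  0.203705   -1.6224997 ] 0.02634984254837036
tub side [ 0.56722534  0.20565722 -1.62366486] 0.028898954391479492
tub both [ 0.56389895  0.2045152  -1.62181813] 0.09047335386276245
riser top [ 0.55420858  0.20568574 -1.62856359] 0.02851325273513794
riser side [ 0.56068678  0.2062598  -1.63247572] 0.057837069034576416
riser both [ 0.55536995  0.20637569 -1.62740611] 0.0977945327758789
catch 0.5447895682016604 0.019675248294052983
tray [ 0.55519356 -0.30509604 -1.22147379] 0.049877703189849854
tray side [ 0.55962973 -0.30923098 -1.20724396] 0.03946578502655029
```

View pics/ft.png

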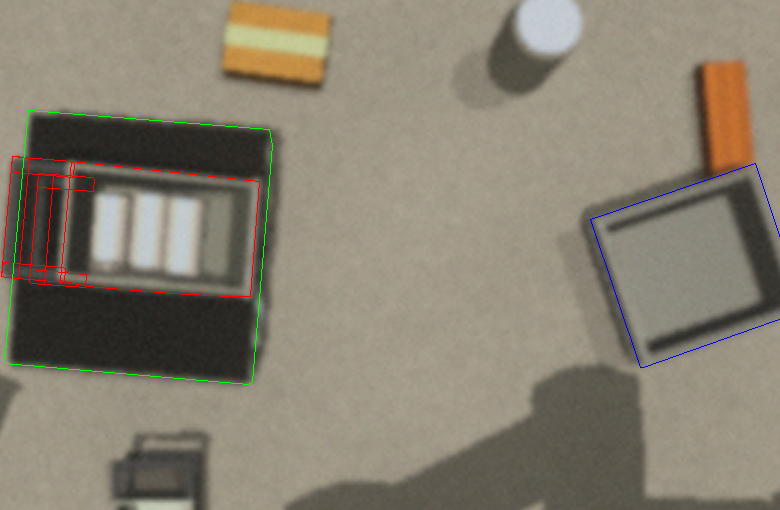

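View pics/fs.png

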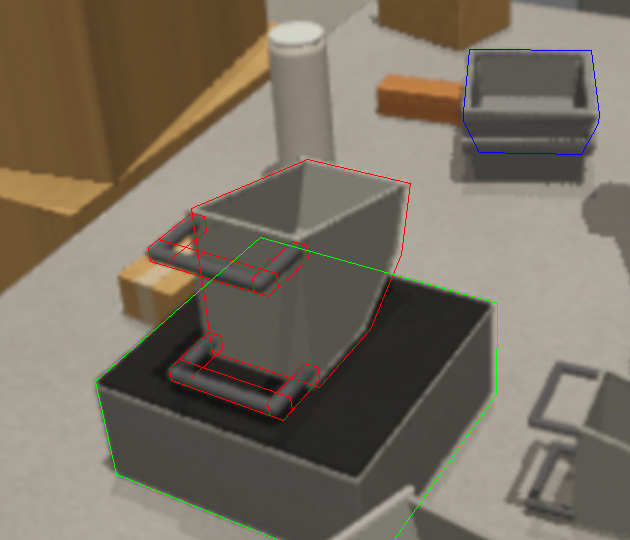

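```bash
cat > go.py <<'E'
import sys
from h import *
s=observe();R=np.array(s['tool_rot']);p=np.array(s['position'])
t=np.array([float(v) for v in sys.argv[1:4]])
y=np.degrees(np.arctan2(R[1,1],R[0,1]))
print('t',round(s['time_s'],2),'pos',np.round(p,4),'yaw',round(y,2),'F',np.round(s['ft_force'],1),'M',np.round(s['wrist_torque'],2),'w',round(s['grip_width'],4),'q',np.round(s['q'],0),'tilt',np.round(R[:,2],3))
print('slide',np.round(R.T@(t-p),4), 'roll',np.round(np.radians((y-float(sys.argv[4])+180)%360-180),4) if len(sys.argv)>4 else '')
E
python3 go.py .492 -.3316 .16 20.56
```

```text
t 1.75 pos [ 0.1776 -0.5205  0.2313] yaw -71.16 F [0.8 0.1 0.2] M [-0.03  0.04 -0.06] w 0.0855 q [-83.  22.  74.  -0.  84. -12.] tilt [-0.  0. -1.]
slide [ 0.3586 -0.0773  0.0713] roll -1.6008
```

```bash
python3 -m crank '{"slide":[[0.04,-0.01,0],[0.085,-0.02,0],[0.13,-0.03,0],[0.175,-0.04,0],[0.22,-0.05,0],[0.265,-0.06,0],[0.31,-0.07,0],[0.3586,-0.0773,0.01]],"roll":[-0.14,-0.28,-0.42,-0.56,-0.70,-0.84,-0.98,-1.12],"grip":[0.04,0.04,0.04,0.04,0.04,0.04,0.04,0.04]}' 60; python3 go.py .492 -.3316 .14 20.56
```

```text
time_s: 2.55
position: [0.4936, -0.3307, 0.2226]
tool_rot: [[0.116, 0.993, 0.002], [0.993, -0.116, -0.002], [-0.002, 0.002, -1.0]]
ft_force: [0.2, -0.9, 0.3]
grip_width: 0.0402
t 2.55 pos [ 0.4936 -0.3307  0.2226] yaw -6.67 F [ 0.2 -0.9  0.3] M [-0.06 -0.   -0.03] w 0.0402 q [-45.  27.  68.  -0.  85. -39.] tilt [ 0.002 -0.002 -1.   ]
slide [-0.0009 -0.0016  0.0826] roll -0.4753
```

```bash
python3 -m crank '{"slide":[[0,0,0.01],[0,0,0.025],[0,-0.001,0.04],[0,-0.001,0.055],[0,-0.001,0.07],[0,-0.001,0.0826],[0,-0.001,0.0826],[0,-0.001,0.0826]],"roll":[-0.14,-0.28,-0.42,-0.475,-0.475,-0.475,-0.475,-0.475],"grip":[0.04,0.04,0.04,0.04,0.04,0.04,0.04,0.04]}'; python3 go.py .492 -.3316 .076 20.56
python3 - <<'E'
from fit2 import *
t=get_image('top');s=get_image('side')
tr=np.array([.5575,-.307,-1.212])
for p,n,c in((t,'gt',(372,180)),(s,'gs',(287,175))):
    k=5;img=cv2.resize(p['frame'],None,fx=k,fy=k,interpolation=cv2.INTER_CUBIC)
    draw(p,img,[T(*tr,q,.036) for q in TRAY],k,(0,0,255))
    a=img[(c[1]-55)*k:(c[1]+45)*k,(c[0]-40)*k:(c[0]+40)*k];save(p,n,a)
a=cv2.imread('pics/gt.png');b=cv2.imread('pics/gs.png');cv2.imwrite('pics/g1.png',np.hstack([a,b]))
E
```

```text
time_s: 3.35
position: [0.491, -0.3317, 0.139]
tool_rot: [[-0.346, 0.938, 0.0], [0.938, 0.346, -0.0], [-0.0, 0.0, -1.0]]
ft_force: [-0.8, 0.2, 0.4]
grip_width: 0.0401
t 3.35 pos [ 0.491  -0.3317  0.139 ] yaw 20.22 F [-0.8  0.2  0.4] M [ 0.   -0.02 -0.01] w 0.0401 q [-45.  30.  76.   0.  74. -66.] tilt [ 0. -0. -1.]
slide [-0.0002  0.0009  0.063 ] roll -0.006
```

View pics/g1.png

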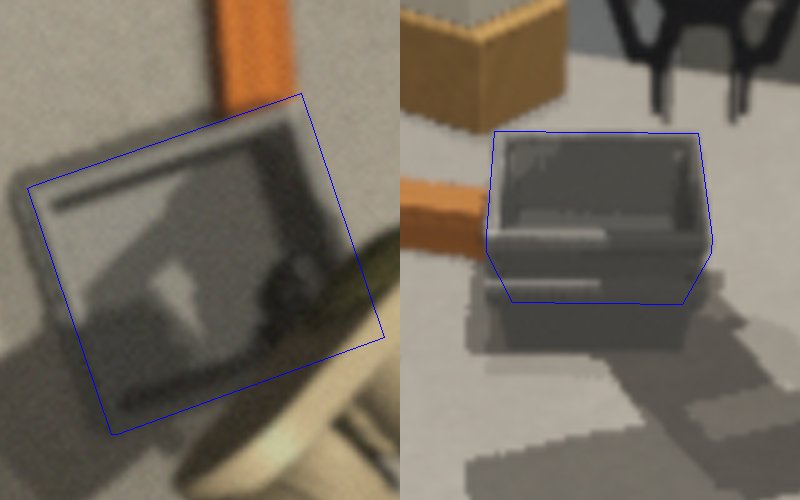

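```bash
python3 -m crank '{"slide":[[0,0.001,0.02],[0,0.001,0.035],[0,0.001,0.05],[0,0.001,0.06],[0,0.001,0.063],[0,0.001,0.063],[0,0.001,0.063],[0,0.001,0.063]],"roll":[0,0,0,0,0,0,0,0],"grip":[0.04,0.04,0.04,0.04,0.04,0.04,0,0]}' 70; python3 -m crank '{"slide":[[0,0,0],[0,0,0],[0,0,0],[0,0,0],[0,0,0],[0,0,0],[0,0,0],[0,0,0]],"roll":[0,0,0,0,0,0,0,0],"grip":[0,0,0,0,0,0,0,0]}' 70; python3 go.py .492 -.3316 .076 20.56
```

```text
time_s: 4.25
position: [0.4921, -0.3314, 0.0765]
tool_rot: [[-0.346, 0.938, 0.001], [0.938, 0.346, -0.001], [-0.001, 0.0, -1.0]]
ft_force: [-5.1, -1.2, 2.4]
grip_width: 0.0118
time_s: 5.05
position: [0.4922, -0.3316, 0.077]
tool_rot: [[-0.345, 0.938, 0.002], [0.938, 0.345, -0.001], [-0.002, 0.001, -1.0]]
ft_force: [-1.6, -0.1, 5.8]
grip_width: 0.0094
t 5.05 pos [ 0.4922 -0.3316  0.077 ] yaw 20.2 F [-1.6 -0.1  5.8] M [ 0.29 -0.3  -0.  ] w 0.0094 q [-45.  34.  80.   0.  66. -66.] tilt [ 0.002 -0.001 -1.   ]
slide [ 0.0001 -0.0002  0.001 ] roll -0.0062
```

Bead pinched (9.4 mm). Lifting slowly.

```bash
python3 -m crank '{"slide":[[0,0,-0.003],[0,0,-0.007],[0,0,-0.012],[0,0,-0.017],[0,0,-0.022],[0,0,-0.027],[0,0,-0.032],[0,0,-0.037]],"roll":[0,0,0,0,0,0,0,0],"grip":[0,0,0,0,0,0,0,0]}' 70;  python3 -m crank '{"slide":[[0,0,-0.006],[0,0,-0.013],[0,0,-0.02],[0,0,-0.03],[0,0,-0.04],[0,0,-0.05],[0,0,-0.06],[0,0,-0.06]],"roll":[0,0,0,0,0,0,0,0],"grip":[0,0,0,0,0,0,0,0]}' 70
python3 - <<'E'
from fit2 import *
t=get_image('top');s=get_image('side')
tr=np.array([.5575,-.307,-1.212])
for p,n,c in((t,'gt',(372,180)),(s,'gs',(287,165))):
    k=5;img=cv2.resize(p['frame'],None,fx=k,fy=k,interpolation=cv2.INTER_CUBIC)
    draw(p,img,[T(*tr,q,0) for q in TRAY],k,(0,0,255))
    a=img[(c[1]-55)*k:(c[1]+45)*k,(c[0]-40)*k:(c[0]+40)*k];save(p,n,a)
a=cv2.imread('pics/gt.png');b=cv2.imread('pics/gs.png');cv2.imwrite('pics/g2.png',np.hstack([a,b]))
E
python3 go.py .4813 .013 .18 0
```

```text
time_s: 5.85
position: [0.4917, -0.3312, 0.113]
tool_rot: [[-0.346, 0.938, -0.0], [0.938, 0.346, 0.0], [0.0, -0.0, -1.0]]
ft_force: [-0.3, 0.1, -1.6]
grip_width: 0.0087
time_s: 6.65
position: [0.4923, -0.3316, 0.1745]
tool_rot: [[-0.346, 0.938, 0.002], [0.938, 0.346, -0.002], [-0.003, 0.001, -1.0]]
ft_force: [-0.4, 0.8, -2.0]
grip_width: 0.0086
t 6.75 pos [ 0.4918 -0.3311  0.1728] yaw 20.22 F [-0.2  0.2 -2.2] M [ 0.    0.1  -0.03] w 0.0088 q [-45.  29.  73.  -0.  78. -66.] tilt [ 0. -0. -1.]
slide [ 0.3266  0.1091 -0.0072] roll 0.353
```

View pics/g2.png

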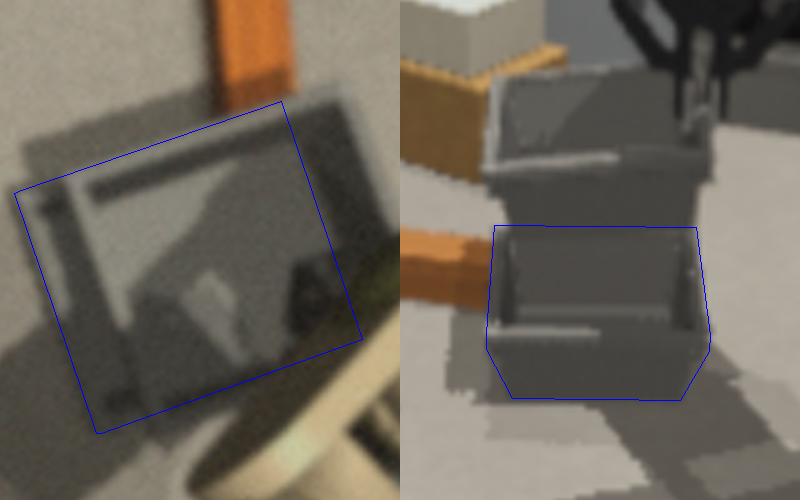

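```bash
python3 - <<'E'
from fit2 import *
t=get_image('top')
for r in silhouettes('spray_can',t)[:1]: print(r['box'],onz(t,[r['box'][:2]],.15))
E
python3 go.py .4814 .0169 .16 -3.16
```

```text
[316.7, 103.7, 34.8, 39.1] [[ 0.75075584 -0.12847588  0.15      ]]
t 6.85 pos [ 0.4916 -0.331   0.1722] yaw 20.23 F [-0.2 -0.2 -2.1] M [-0.09  0.17  0.05] w 0.0088 q [-45.  29.  73.  -0.  78. -66.] tilt [-0.001  0.001 -1.   ]
slide [0.3299 0.1107 0.0125] roll 0.4082
```

```bash
python3 -m crank '{"slide":[[0.015,0.005,0],[0.045,0.015,0],[0.085,0.028,0],[0.125,0.042,0],[0.165,0.055,0],[0.205,0.069,0],[0.245,0.082,0],[0.275,0.092,0]],"roll":[0.03,0.08,0.14,0.2,0.26,0.32,0.37,0.408],"grip":[0,0,0,0,0,0,0,0]}' 70; python3 go.py .4814 .0169 .13 -3.16
```

```text
time_s: 7.65
position: [0.4823, -0.039, 0.1724]
tool_rot: [[0.056, 0.998, -0.001], [0.998, -0.056, 0.001], [0.001, -0.001, -1.0]]
ft_force: [0.6, -0.4, -1.3]
grip_width: 0.0088
t 7.65 pos [ 0.4823 -0.039   0.1724] yaw -3.21 F [ 0.6 -0.4 -1.3] M [ 0.04  0.16 -0.02] w 0.0088 q [-19.  18.  90.   0.  71. -15.] tilt [-0.001  0.001 -1.   ]
slide [ 0.0557 -0.004   0.0425] roll -0.0009
```

```bash
python3 -m crank '{"slide":[[0.01,-0.001,0.005],[0.025,-0.002,0.014],[0.04,-0.003,0.025],[0.05,-0.004,0.04],[0.0557,-0.004,0.055],[0.0557,-0.004,0.068],[0.0557,-0.004,0.08],[0.0557,-0.004,0.08]],"roll":[0,0,0,0,0,0,0,0],"grip":[0,0,0,0,0,0,0,0]}' 70; python3 go.py .4814 .0169 .043 -3.16
python3 - <<'E'
from fit2 import *
t=get_image('top');s=get_image('side')
tr=np.array([.5513,.013,-1.626])
for p,n,c in((t,'gt',(250,170)),(s,'gs',(247,230))):
    k=4;img=cv2.resize(p['frame'],None,fx=k,fy=k,interpolation=cv2.INTER_CUBIC)
    draw(p,img,[T(*tr,q,.05) for q in TRAY],k,(0,0,255))
    draw(p,img,[T(.557,.206,-1.626,q) for q in RIS],k,(0,255,0))
    a=img[(c[1]-55)*k:(c[1]+55)*k,(c[0]-50)*k:(c[0]+50)*k];save(p,n,a)
a=cv2.imread('pics/gt.png');b=cv2.imread('pics/gs.png');cv2.imwrite('pics/g3.png',np.hstack([a,b]))
E
```

```text
time_s: 8.45
position: [0.4814, 0.0142, 0.0911]
tool_rot: [[0.055, 0.998, -0.004], [0.998, -0.055, 0.001], [0.001, -0.004, -1.0]]
ft_force: [1.0, -0.5, -1.3]
grip_width: 0.0088
t 8.45 pos [0.4814 0.0142 0.0911] yaw -3.15 F [ 1.  -0.5 -1.3] M [-0.07  0.15  0.01] w 0.0088 q [-12.  24.  97.  -0.  59.  -9.] tilt [-0.004  0.001 -1.   ]
slide [0.0027 0.     0.0481] roll 0.0001
```

View pics/g3.png

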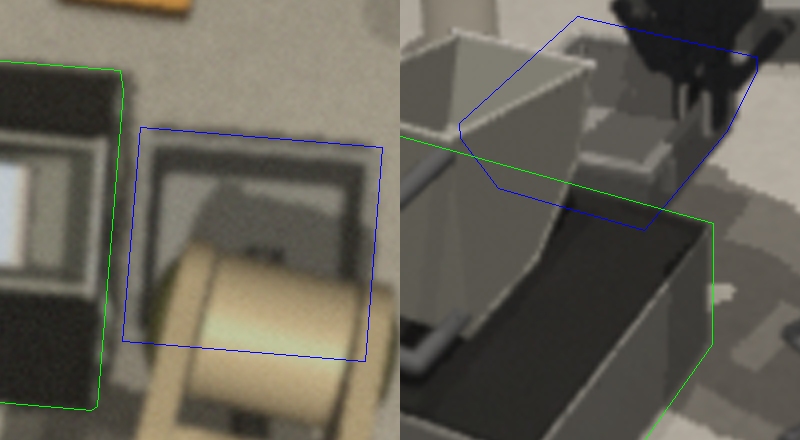

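```bash
python3 -m crank '{"slide":[[0,0,0.008],[0,0,0.018],[0,0,0.028],[0,0,0.035],[0,0,0.040],[0,0,0.044],[0,0,0.048],[0,0,0.048]],"roll":[0,0,0,0,0,0,0,0],"grip":[0,0,0,0,0,0,0,0]}' 70; python3 go.py .4814 .0169 .040 -3.16
```

```text
time_s: 9.35
position: [0.4822, 0.0145, 0.0451]
tool_rot: [[0.055, 0.998, 0.001], [0.998, -0.055, -0.0], [-0.0, 0.001, -1.0]]
ft_force: [-6.7, 1.4, 9.3]
grip_width: 0.0087
t 9.35 pos [0.4822 0.0145 0.0451] yaw -3.14 F [-6.7  1.4  9.3] M [0.01 0.05 0.03] w 0.0087 q [-12.  29. 100.  -0.  51.  -9.] tilt [ 0.001 -0.    -1.   ]
slide [ 0.0023 -0.0009  0.0051] roll 0.0003
```

```bash
python3 -m crank '{"slide":[[0,0,0],[0,0,0],[0,0,0],[0,0,0],[0,0,0],[0,0,-0.01],[0,0,-0.03],[0,0,-0.05]],"roll":[0,0,0,0,0,0,0,0],"grip":[0.015,0.02,0.025,0.03,0.035,0.035,0.035,0.035]}' 70; python3 -m crank '{"slide":[[0,0,-0.05],[0,0,-0.1],[-0.02,0,-0.15],[-0.05,0,-0.2],[-0.09,0,-0.22],[-0.13,0,-0.22],[-0.17,0,-0.22],[-0.21,0,-0.22]],"roll":[0,0,-0.1,-0.2,-0.3,-0.4,-0.5,-0.6],"grip":[0.035,0.035,0.04,0.04,0.04,0.04,0.04,0.04]}' 70; python3 go.py .4814 .0169 .043 -3.16
python3 - <<'E'
from fit2 import *
t=get_image('top');s=get_image('side')
tr=np.array([.5513,.013,-1.626])
for p,n,c in((t,'gt',(250,170)),(s,'gs',(247,230))):
    k=4;img=cv2.resize(p['frame'],None,fx=k,fy=k,interpolation=cv2.INTER_CUBIC)
    draw(p,img,[T(*tr,q,0) for q in TRAY],k,(0,0,255))
    draw(p,img,[T(.557,.206,-1.626,q) for q in RIS],k,(0,255,0))
    a=img[(c[1]-55)*k:(c[1]+55)*k,(c[0]-50)*k:(c[0]+50)*k];save(p,n,a)
for r in silhouettes('top_tray',t): print(r['confidence'],r['box'])
a=cv2.imread('pics/gt.png');b=cv2.imread('pics/gs.png');cv2.imwrite('pics/g4.png',np.hstack([a,b]))
E
```

```text
time_s: 10.15
position: [0.4821, 0.0145, 0.0959]
tool_rot: [[0.055, 0.998, -0.0], [0.998, -0.055, 0.0], [0.0, -0.0, -1.0]]
ft_force: [0.0, 0.5, 0.7]
grip_width: 0.0352
time_s: 10.95
position: [0.47, -0.1966, 0.3158]
tool_rot: [[-0.522, 0.853, 0.001], [0.853, 0.522, -0.001], [-0.001, 0.001, -1.0]]
ft_force: [1.3, 0.7, 0.2]
grip_width: 0.0398
t 10.95 pos [ 0.47   -0.1966  0.3158] yaw 31.46 F [1.3 0.7 0.2] M [ 0.   -0.03 -0.01] w 0.0398 q [-36.  15.  71.   0.  94. -67.] tilt [ 0.001 -0.001 -1.   ]
slide [0.1765 0.121  0.2727] roll 0.6042
0.67 [262.7, 178.1, 61.0, 58.1]
```

View pics/g4.png

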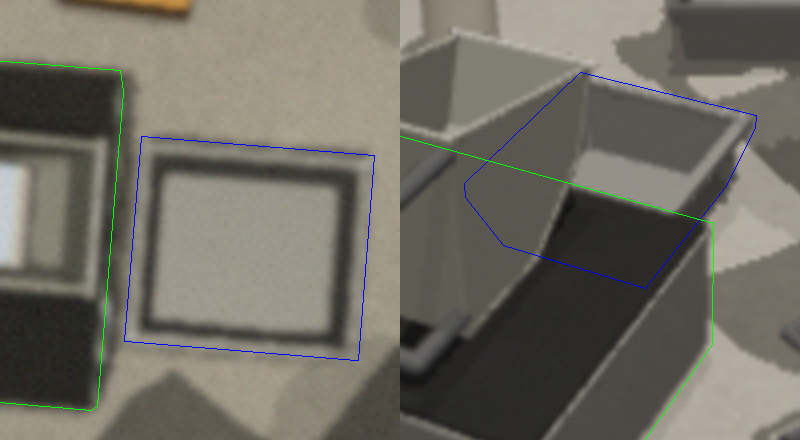

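```bash
python3 go.py .571 .3195 .29 87.07
```

```text
t 11.1 pos [ 0.4701 -0.1968  0.3149] yaw 31.04 F [ 1.  1. -0.] M [ 0.08 -0.07  0.02] w 0.0402 q [-36.  15.  71.   0.  94. -67.] tilt [-0.  0. -1.]
slide [0.3903 0.3526 0.025 ] roll -0.978
```

```bash
python3 -m crank '{"slide":[[0.015,0.014,0],[0.05,0.045,0],[0.085,0.077,0],[0.12,0.108,0],[0.155,0.14,0],[0.19,0.171,0],[0.225,0.203,0],[0.26,0.235,0]],"roll":[-0.08,-0.2,-0.33,-0.46,-0.6,-0.73,-0.86,-0.978],"grip":[0.036,0.036,0.036,0.036,0.036,0.036,0.036,0.036]}' 60;  python3 go.py .571 .3195 .25 87.07
```

```text
time_s: 11.9
position: [0.5358, 0.1523, 0.3156]
tool_rot: [[-0.999, 0.042, 0.001], [0.042, 0.999, 0.0], [-0.001, 0.0, -1.0]]
ft_force: [0.6, -0.8, -0.4]
grip_width: 0.0361
t 11.9 pos [0.5358 0.1523 0.3156] yaw 87.58 F [ 0.6 -0.8 -0.4] M [-0.02 -0.07  0.04] w 0.0361 q [  4.  20.  63.   0.  97. -84.] tilt [ 0.001  0.    -1.   ]
slide [-0.028   0.1686  0.0657] roll 0.0089
```

```bash
python3 -m crank '{"slide":[[-0.006,0.035,0],[-0.012,0.07,0],[-0.018,0.105,0.01],[-0.023,0.135,0.025],[-0.027,0.158,0.04],[-0.028,0.166,0.055],[-0.028,0.166,0.06],[-0.028,0.166,0.06]],"roll":[0,0,0,0,0,0,0,0],"grip":[0.036,0.036,0.036,0.036,0.036,0.036,0.036,0.036]}' 60;  python3 go.py .571 .3195 .206 87.07
python3 - <<'E'
from fit2 import *
t=get_image('top');s=get_image('side')
tub=np.array([.565,.2047,-1.622])
for p,n,c in((t,'gt',(165,165)),(s,'gs',(190,220))):
    k=4;img=cv2.resize(p['frame'],None,fx=k,fy=k,interpolation=cv2.INTER_CUBIC)
    draw(p,img,[T(*tub,q,.1) for q in TUBB],k,(255,0,0))
    a=img[(c[1]-70)*k:(c[1]+70)*k,(c[0]-50)*k:(c[0]+50)*k];save(p,n,a)
a=cv2.imread('pics/gt.png');b=cv2.imread('pics/gs.png');cv2.imwrite('pics/g5.png',np.hstack([a,b]))
E
```

```text
time_s: 12.7
position: [0.5721, 0.3129, 0.2545]
tool_rot: [[-0.999, 0.048, -0.001], [0.048, 0.999, -0.001], [0.001, -0.001, -1.0]]
ft_force: [-0.6, -0.6, 0.1]
grip_width: 0.036
t 12.7 pos [0.5721 0.3129 0.2545] yaw 87.24 F [-0.6 -0.6  0.1] M [-0.04 -0.03 -0.01] w 0.036 q [ 18.  32.  53.  -0.  95. -69.] tilt [-0.001 -0.001 -1.   ]
slide [0.0014 0.0066 0.0485] roll 0.0029
```

View pics/g5.png

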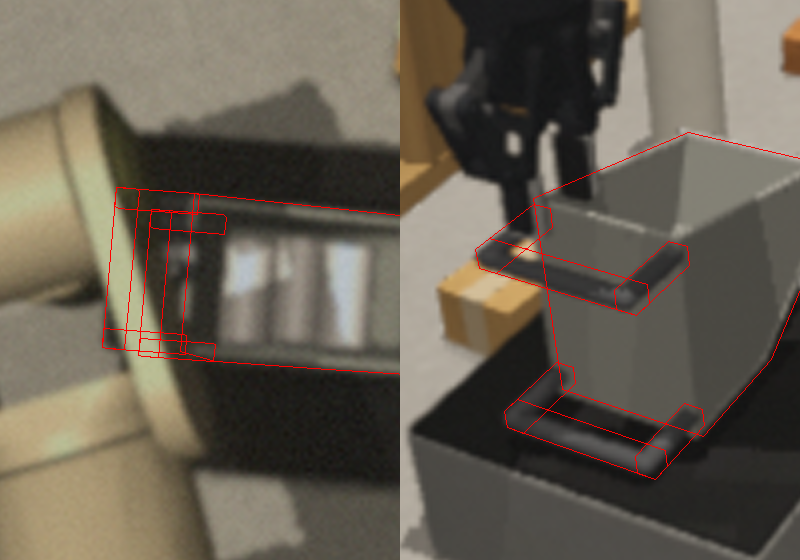

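```bash
python3 -m crank '{"slide":[[0.001,0.003,0],[0.001,0.006,0.008],[0.001,0.0066,0.02],[0.001,0.0066,0.032],[0.001,0.0066,0.042],[0.001,0.0066,0.0485],[0.001,0.0066,0.0485],[0.001,0.0066,0.0485]],"roll":[0,0,0,0,0,0,0,0],"grip":[0.036,0.036,0.036,0.036,0.036,0.036,0.036,0.036]}' 40;  python3 go.py .571 .3195 .206 87.07
python3 - <<'E'
from h import *
s=get_image('side');img=cv2.resize(s['frame'],None,fx=6,fy=6,interpolation=cv2.INTER_CUBIC)[165*6:260*6,140*6:245*6];save(s,'g6',img)
E
```

```text
time_s: 13.6
position: [0.5721, 0.3201, 0.2064]
tool_rot: [[-0.999, 0.048, 0.0], [0.048, 0.999, 0.0], [-0.0, 0.0, -1.0]]
ft_force: [0.2, 0.7, -0.7]
grip_width: 0.0362
t 13.6 pos [0.5721 0.3201 0.2064] yaw 87.26 F [ 0.2  0.7 -0.7] M [-0.06 -0.06  0.02] w 0.0362 q [ 19.  34.  58.  -0.  88. -68.] tilt [ 0.  0. -1.]
slide [ 0.0011 -0.0007  0.0004] roll 0.0034
```

View pics/g6.png

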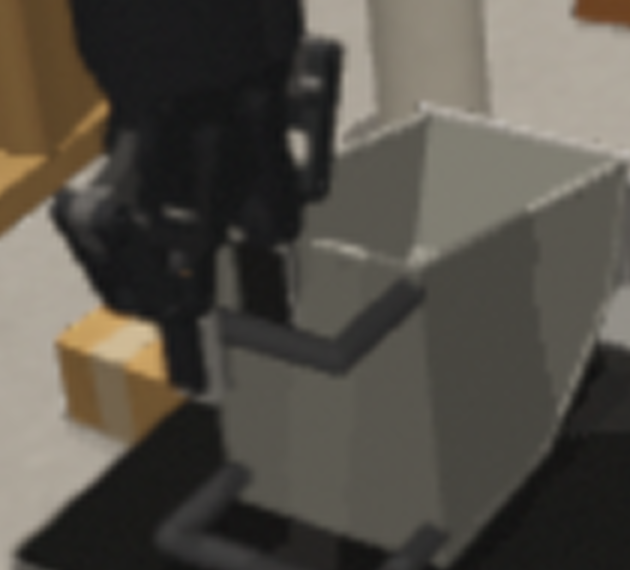

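```bash
python3 -m crank '{"slide":[[0,0,0],[0,0,0],[0,0,0],[0,0,0],[0,0,0],[0,0,0],[0,0,0],[0,0,0]],"roll":[0,0,0,0,0,0,0,0],"grip":[0.03,0.025,0.02,0.016,0.01,0.005,0,0]}' 40;  python3 go.py .571 .3195 .206 87.07
```

```text
time_s: 14.45
position: [0.5722, 0.3212, 0.2072]
tool_rot: [[-0.999, 0.047, 0.002], [0.047, 0.999, 0.002], [-0.002, 0.002, -1.0]]
ft_force: [1.3, 5.5, 3.6]
grip_width: 0.0106
t 14.45 pos [0.5722 0.3212 0.2072] yaw 87.31 F [1.3 5.5 3.6] M [ 0.83 -0.01 -0.01] w 0.0106 q [ 19.  34.  58.   0.  88. -68.] tilt [ 0.002  0.002 -1.   ]
slide [ 0.0011 -0.0017  0.0012] roll 0.0041
```

```bash
python3 -m crank '{"slide":[[0,-0.0025,-0.0025],[0,-0.0056,-0.0053],[0,-0.0114,-0.0104],[0,-0.0174,-0.0152],[0,-0.0236,-0.0198],[0,-0.030,-0.0241],[0,-0.0366,-0.0281],[0,-0.0366,-0.0281]],"roll":[0,0,0,0,0,0,0,0],"grip":[0,0,0,0,0,0,0,0]}' 50;  python3 go.py .571 .2846 .2341 87.07
python3 - <<'E'
from h import *
s=get_image('side');img=cv2.resize(s['frame'],None,fx=6,fy=6,interpolation=cv2.INTER_CUBIC)[165*6:260*6,140*6:245*6];save(s,'g7',img)
E
```

```text
time_s: 15.25
position: [0.5705, 0.2837, 0.236]
tool_rot: [[-0.999, 0.048, 0.003], [0.048, 0.999, 0.002], [-0.002, 0.002, -1.0]]
ft_force: [-0.8, 5.1, 5.6]
grip_width: 0.0103
t 15.25 pos [0.5705 0.2837 0.236 ] yaw 87.26 F [-0.8  5.1  5.6] M [ 0.88  0.15 -0.  ] w 0.0103 q [ 16.  31.  59.   0.  90. -71.] tilt [ 0.003  0.002 -1.   ]
slide [-0.0004  0.0009  0.0019] roll 0.0032
```

View pics/g7.png

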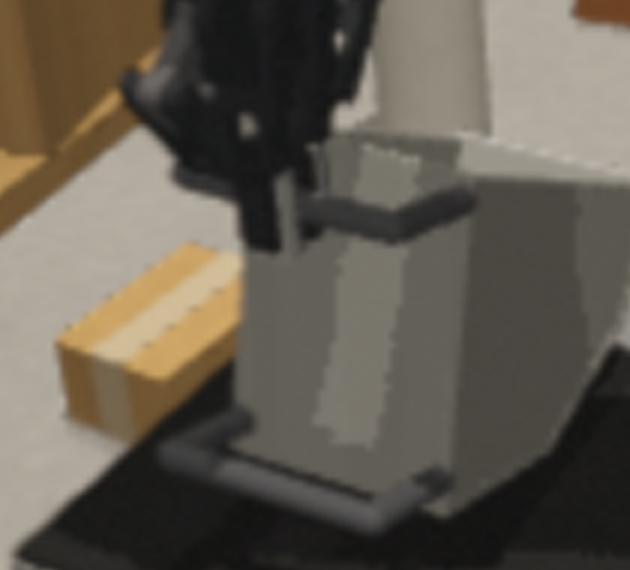

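```bash
python3 -m crank '{"slide":[[0,-0.0068,-0.0037],[0,-0.0137,-0.0071],[0,-0.0208,-0.0102],[0,-0.0279,-0.013],[0,-0.0352,-0.0155],[0,-0.0426,-0.0177],[0,-0.048,-0.019],[0,-0.0525,-0.020]],"roll":[0,0,0,0,0,0,0,0],"grip":[0,0,0,0,0,0,0,0]}' 50; python3 -m crank '{"slide":[[0,-0.002,-0.0005],[0,-0.004,-0.001],[0,-0.0052,-0.001],[0,-0.0052,-0.001],[0,-0.0052,-0.001],[0,-0.0052,-0.001],[0,-0.0052,-0.001],[0,-0.0052,-0.001]],"roll":[0,0,0,0,0,0,0,0],"grip":[0,0,0,0,0,0,0,0]}' 50;  python3 go.py .571 .2269 .2551 87.07
python3 - <<'E'
from h import *
s=get_image('side');img=cv2.resize(s['frame'],None,fx=6,fy=6,interpolation=cv2.INTER_CUBIC)[165*6:260*6,140*6:245*6];save(s,'g8',img)
E
```

```text
time_s: 16.1
position: [0.5676, 0.2309, 0.2547]
tool_rot: [[-0.999, 0.048, 0.0], [0.048, 0.999, 0.001], [-0.0, 0.001, -1.0]]
ft_force: [-0.3, 1.6, 2.3]
grip_width: 0.01
time_s: 16.9
position: [0.5675, 0.2275, 0.256]
tool_rot: [[-0.999, 0.046, 0.001], [0.046, 0.999, 0.003], [-0.001, 0.003, -1.0]]
ft_force: [-0.7, 10.2, 5.6]
grip_width: 0.0104
t 16.9 pos [0.5675 0.2275 0.256 ] yaw 87.34 F [-0.7 10.2  5.6] M [ 1.61  0.07 -0.01] w 0.0104 q [ 11.  27.  61.   0.  91. -77.] tilt [ 0.001  0.003 -1.   ]
slide [-0.0035 -0.0004  0.0009] roll 0.0048
```

View pics/g8.png

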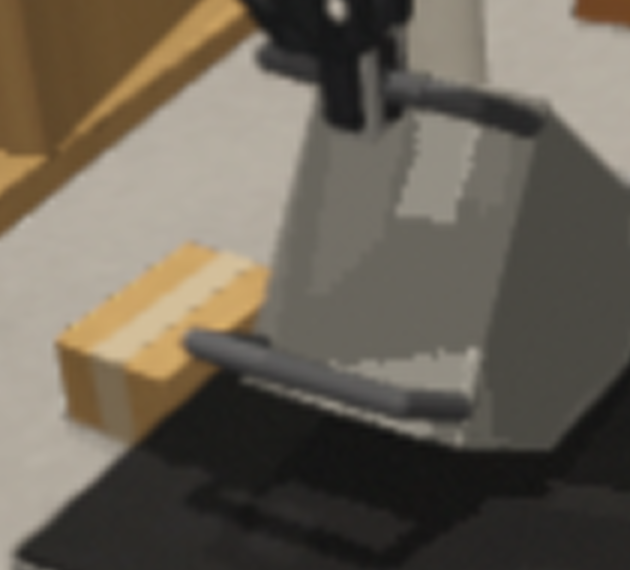

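```bash
python3 -m crank '{"slide":[[0,0.001,0],[0,0.002,0],[0,0.002,0],[0,0.002,0],[0,0.002,0],[0,0.002,0],[0,0.002,-0.015],[0,0.002,-0.04]],"roll":[0,0,0,0,0,0,0,0],"grip":[0.01,0.012,0.018,0.024,0.03,0.036,0.036,0.036]}' 30; python3 -m crank '{"slide":[[0,0,-0.02],[0,0.01,-0.04],[0,0.03,-0.055],[0,0.06,-0.055],[0,0.09,-0.055],[0,0.09,-0.055],[0,0.09,-0.055],[0,0.09,-0.055]],"roll":[0,0,0,0,0,0,0,0],"grip":[0.036,0.036,0.036,0.036,0.036,0.036,0.036,0.036]}' 30
python3 - <<'E'
from fit2 import *
t=get_image('top');s=get_image('side')
# tub at 35 deg: predict
def rot(P,th,piv):
    P=np.array(P,float).copy();c,sn=np.cos(th),np.sin(th);x=P[:,0]-piv[0];z=P[:,2]-piv[1]
    P[:,0]=piv[0]+x*c+z*sn;P[:,2]=piv[1]-x*sn+z*c;return P
tub=np.array([.565,.2047,-1.622])
parts=[rot(q,np.radians(35),(.01,0)) for q in TUBB]
mt=near('tub',t,(195,166),25);ms=near('tub',s,(205,220),25)
F=[rot(q,np.radians(35),(.01,0)) for q in TUB+LOOP]
for nm,V in(('top',[(t,fill(mt))]),('side',[(s,fill(ms))])):
    print(nm,fit(V,F,tub,.1))
for p,n,c in((t,'gt',(190,165)),(s,'gs',(200,220))):
    k=4;img=cv2.resize(p['frame'],None,fx=k,fy=k,interpolation=cv2.INTER_CUBIC)
    draw(p,img,[T(*tub,q,.1) for q in parts],k,(255,0,0))
    a=img[(c[1]-70)*k:(c[1]+70)*k,(c[0]-50)*k:(c[0]+50)*k];save(p,n,a)
a=cv2.imread('pics/gt.png');b=cv2.imread('pics/gs.png');cv2.imwrite('pics/g9.png',np.hstack([a,b]))
E
python3 go.py .571 .2269 .2551 87.07
```

```text
time_s: 17.75
position: [0.5671, 0.2276, 0.2943]
tool_rot: [[-0.999, 0.048, -0.004], [0.048, 0.999, -0.001], [0.004, -0.001, -1.0]]
ft_force: [-0.6, 0.1, 0.5]
grip_width: 0.036
time_s: 18.55
position: [0.572, 0.317, 0.3504]
tool_rot: [[-0.999, 0.049, 0.0], [0.049, 0.999, -0.0], [-0.0, -0.0, -1.0]]
ft_force: [-0.2, 0.1, -0.5]
grip_width: 0.0363
top (array([ 0.56225994,  0.20425237, -1.62391138]), np.float64(0.033049046993255615))
side (array([ 0.56805811,  0.20696166, -1.62196054]), np.float64(0.03486514091491699))
t 18.75 pos [0.572  0.3171 0.3506] yaw 87.2 F [ 0.3  0.4 -0.2] M [-0.03  0.01  0.01] w 0.0359 q [ 19.  31.  40.  -0. 109. -69.] tilt [ 0.  0. -1.]
slide [-0.0034 -0.0901  0.0955] roll 0.0023
```

View pics/g9.png

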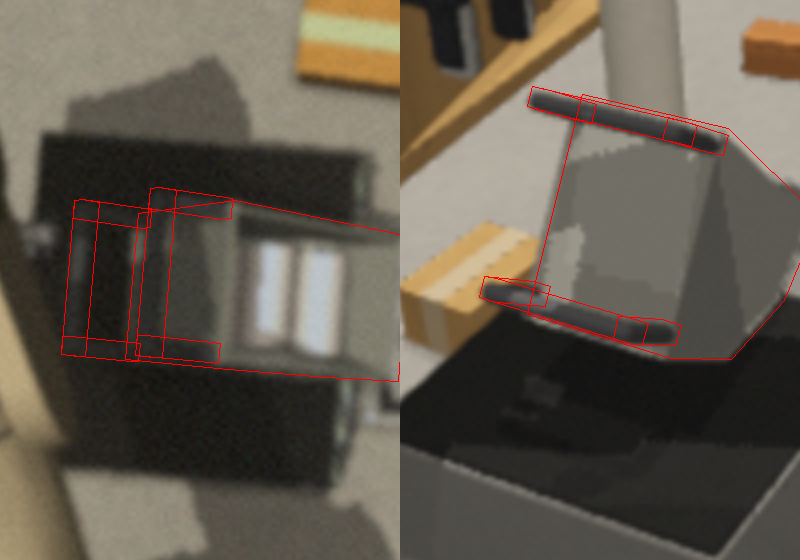

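```bash
python3 - <<'E'
from h import *
s=get_image('side')
img=cv2.resize(s['frame'],None,fx=5,fy=5,interpolation=cv2.INTER_CUBIC)
ob=observe();R=np.array(ob['tool_rot']);p=np.array(ob['position'])
g=p-.0187*R[:,2]
b0=p-(.0187+.054)*R[:,2]
cor=lambda h,x,y:[p-h*R[:,2]+a*x*R[:,0]+b*y*R[:,1] for a in(-1,1) for b in(-1,1)]
for P in cor(.0727,.038,.0425): 
    q=proj(s,P)[0];cv2.circle(img,tuple(int(v*5) for v in q),5,(255,0,0),-1)
for P in cor(.0727,.0425,.038): 
    q=proj(s,P)[0];cv2.circle(img,tuple(int(v*5) for v in q),5,(0,255,0),-1)
for h in(0,.0187,.0727,.12): 
    for y in (-.06,0,.06):
        q=proj(s,p-h*R[:,2]+y*R[:,1])[0];cv2.circle(img,tuple(int(v*5) for v in q),5,(255,255,0),-1)
q=proj(s,g)[0];print(q)
c=q.astype(int);save(s,'g10',img[max(0,c[1]-75)*5:(c[1]+35)*5,max(0,c[0]-70)*5:(c[0]+70)*5])
E
```

```text
[171.30927131 155.91516901]
```

View pics/g10.png

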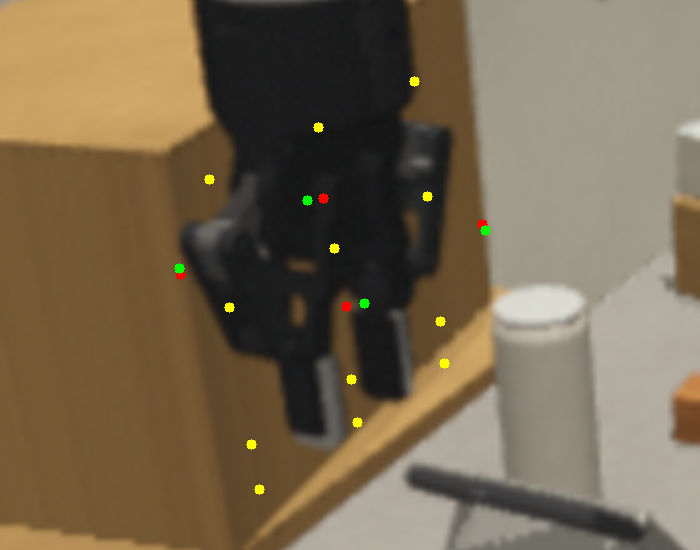

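```bash
python3 - <<'E'
import numpy as np
R=np.hypot(.1823,.0848)
for th in list(range(35,101,1)):
    f=np.radians(np.degrees(np.arctan2(.0848,-.1823))-th)
    if (th-35)%2.5==0 or th%2==0: print(th,round(R*np.cos(f)+.1007,4),round(R*np.sin(f)-.1740,4),end=' | ')
E
python3 go.py .569 .2285 .30 87.07
```

```text
35 0.0 0.0 | 36 0.0031 0.0018 | 38 0.0093 0.0051 | 40 0.0156 0.0081 | 42 0.022 0.011 | 44 0.0285 0.0136 | 45 0.0318 0.0149 | 46 0.0351 0.016 | 48 0.0417 0.0182 | 50 0.0485 0.0202 | 52 0.0553 0.0219 | 54 0.0622 0.0233 | 55 0.0656 0.024 | 56 0.0691 0.0246 | 58 0.076 0.0255 | 60 0.083 0.0263 | 62 0.09 0.0268 | 64 0.097 0.027 | 65 0.1005 0.0271 | 66 0.104 0.027 | 68 0.111 0.0268 | 70 0.118 0.0263 | 72 0.125 0.0256 | 74 0.132 0.0246 | 75 0.1354 0.024 | 76 0.1389 0.0234 | 78 0.1457 0.0219 | 80 0.1526 0.0203 | 82 0.1593 0.0183 | 84 0.166 0.0162 | 85 0.1693 0.015 | 86 0.1726 0.0138 | 88 0.1791 0.0111 | 90 0.1855 0.0083 | 92 0.1918 0.0052 | 94 0.198 0.0019 | 95 0.2011 0.0002 | 96 0.2041 -0.0016 | 98 0.21 -0.0053 | 100 0.2159 -0.0092 | t 18.8 pos [0.572  0.3172 0.3506] yaw 87.21 F [-0.5 -0.3 -0.1] M [ 0.01  0.01 -0.02] w 0.0361 q [ 19.  31.  40.  -0. 109. -69.] tilt [ 0.  0. -1.]
slide [-0.0013 -0.0887  0.0506] roll 0.0025
```

```bash
python3 -m crank '{"slide":[[0,-0.02,0],[0,-0.05,0],[0,-0.08,0],[0,-0.0892,0.02],[0,-0.0892,0.045],[0,-0.0892,0.07],[0,-0.0892,0.085],[0,-0.0892,0.085]],"roll":[0,0,0,0,0,0,0,0],"grip":[0.036,0.036,0.036,0.036,0.036,0.036,0.036,0.036]}' 50; python3 go.py .567 .2270 .256 87.07
python3 - <<'E'
from h import *
s=get_image('side');img=cv2.resize(s['frame'],None,fx=6,fy=6,interpolation=cv2.INTER_CUBIC)[145*6:245*6,160*6:265*6];save(s,'g11',img)
E
```

```text
time_s: 19.6
position: [0.5669, 0.2282, 0.2634]
tool_rot: [[-0.999, 0.048, -0.004], [0.048, 0.999, -0.001], [0.004, -0.001, -1.0]]
ft_force: [0.9, -1.1, -0.1]
grip_width: 0.0363
t 19.6 pos [0.5669 0.2282 0.2634] yaw 87.23 F [ 0.9 -1.1 -0.1] M [ 0.02  0.02 -0.01] w 0.0363 q [ 11.  27.  60.  -0.  93. -76.] tilt [-0.004 -0.001 -1.   ]
slide [-0.0001 -0.0012  0.0074] roll 0.0029
```

View pics/g11.png

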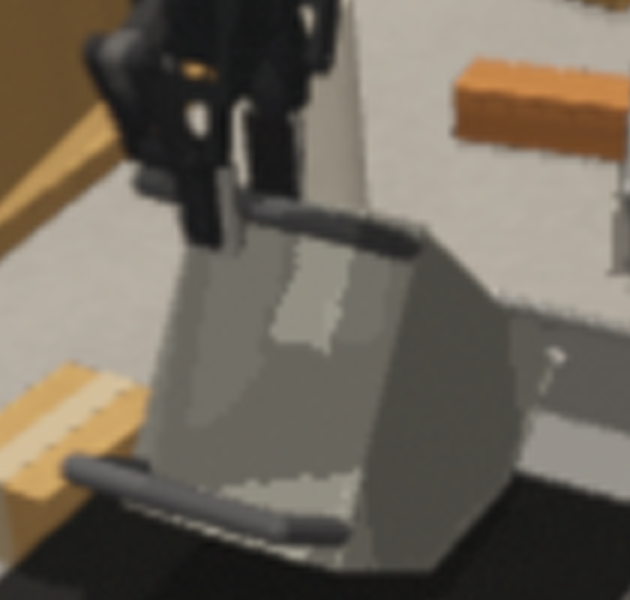

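```bash
python3 -m crank '{"slide":[[0,-0.001,0.008],[0,-0.001,0.009],[0,-0.001,0.009],[0,-0.001,0.009],[0,-0.001,0.009],[0,-0.001,0.009],[0,-0.001,0.009],[0,-0.001,0.009]],"roll":[0,0,0,0,0,0,0,0],"grip":[0.036,0.03,0.024,0.018,0.012,0.006,0,0]}' 50; python3 go.py .567 .2270 .256 87.07
```

```text
time_s: 20.45
position: [0.5678, 0.2288, 0.257]
tool_rot: [[-0.999, 0.047, 0.002], [0.047, 0.999, 0.002], [-0.002, 0.002, -1.0]]
ft_force: [0.4, 6.0, 0.9]
grip_width: 0.0104
t 20.45 pos [0.5678 0.2288 0.257 ] yaw 87.31 F [0.4 6.  0.9] M [ 0.8  -0.12 -0.03] w 0.0104 q [ 11.  27.  61.   0.  92. -76.] tilt [ 0.002  0.002 -1.   ]
slide [ 0.0007 -0.0018  0.001 ] roll 0.0042
```

```bash
python3 -m crank '{"slide":[[0,-0.0031,-0.0018],[0,-0.0093,-0.0051],[0,-0.0156,-0.0081],[0,-0.022,-0.011],[0,-0.0285,-0.0136],[0,-0.0351,-0.016],[0,-0.0417,-0.0182],[0,-0.0485,-0.0202]],"roll":[0,0,0,0,0,0,0,0],"grip":[0,0,0,0,0,0,0,0]}' 50; python3 go.py .567 .1785 .2762 87.07
python3 - <<'E'
from h import *
s=get_image('side');img=cv2.resize(s['frame'],None,fx=6,fy=6,interpolation=cv2.INTER_CUBIC)[145*6:245*6,160*6:265*6];save(s,'g12',img)
E
```

```text
time_s: 21.25
position: [0.5655, 0.1805, 0.2779]
tool_rot: [[-0.999, 0.046, 0.003], [0.046, 0.999, 0.003], [-0.003, 0.003, -1.0]]
ft_force: [0.1, 4.6, 3.7]
grip_width: 0.0099
t 21.25 pos [0.5655 0.1805 0.2779] yaw 87.34 F [0.1 4.6 3.7] M [ 1.23  0.04 -0.06] w 0.0099 q [  6.  25.  62.   0.  93. -81.] tilt [ 0.003  0.003 -1.   ]
slide [-0.0016 -0.0019  0.0017] roll 0.0047
```

View pics/g12.png

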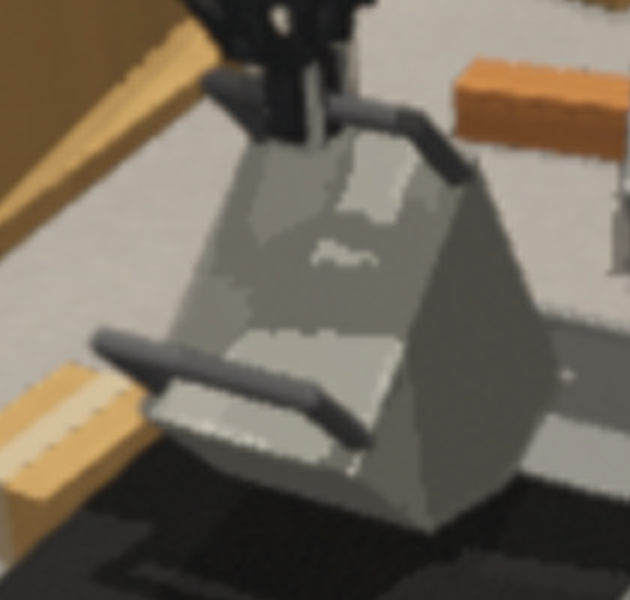

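```bash
python3 -m crank '{"slide":[[0,-0.0068,-0.0017],[0,-0.0137,-0.0031],[0,-0.0206,-0.0044],[0,-0.0275,-0.0053],[0,-0.0345,-0.0061],[0,-0.0415,-0.0066],[0,-0.0485,-0.0068],[0,-0.0555,-0.0068]],"roll":[0,0,0,0,0,0,0,0],"grip":[0,0,0,0,0,0,0,0]}' 50; python3 -m crank '{"slide":[[0,-0.007,0.0002],[0,-0.014,0.0007],[0,-0.0175,0.001],[0,-0.021,0.0014],[0,-0.0245,0.0019],[0,-0.028,0.0024],[0,-0.0314,0.003],[0,-0.0349,0.0036]],"roll":[0,0,0,0,0,0,0,0],"grip":[0,0,0,0,0,0,0,0]}' 50; python3 go.py .567 .0899 .2794 87.07
python3 - <<'E'
from h import *
s=get_image('side');t=get_image('top')
a=cv2.resize(s['frame'],None,fx=4,fy=4,interpolation=cv2.INTER_CUBIC)[135*4:255*4,165*4:265*4]
b=cv2.resize(t['frame'],None,fx=4,fy=4,interpolation=cv2.INTER_CUBIC)[110*4:230*4,190*4:290*4]
save(s,'g13',np.hstack([a,b]))
E
```

```text
time_s: 22.1
position: [0.5627, 0.1242, 0.2845]
tool_rot: [[-0.999, 0.047, 0.002], [0.047, 0.999, 0.001], [-0.002, 0.001, -1.0]]
ft_force: [-1.1, 3.0, 5.8]
grip_width: 0.0105
time_s: 22.9
position: [0.5612, 0.0886, 0.281]
tool_rot: [[-0.999, 0.048, 0.002], [0.048, 0.999, -0.001], [-0.002, -0.001, -1.0]]
ft_force: [-0.8, 0.6, 9.5]
grip_width: 0.01
t 22.9 pos [0.5612 0.0886 0.281 ] yaw 87.26 F [-0.8  0.6  9.5] M [ 0.42  0.23 -0.04] w 0.01 q [ -3.  22.  66.  -0.  92. -90.] tilt [ 0.002 -0.001 -1.   ]
slide [-0.0058  0.0016  0.0017] roll 0.0032
```

View pics/g13.png

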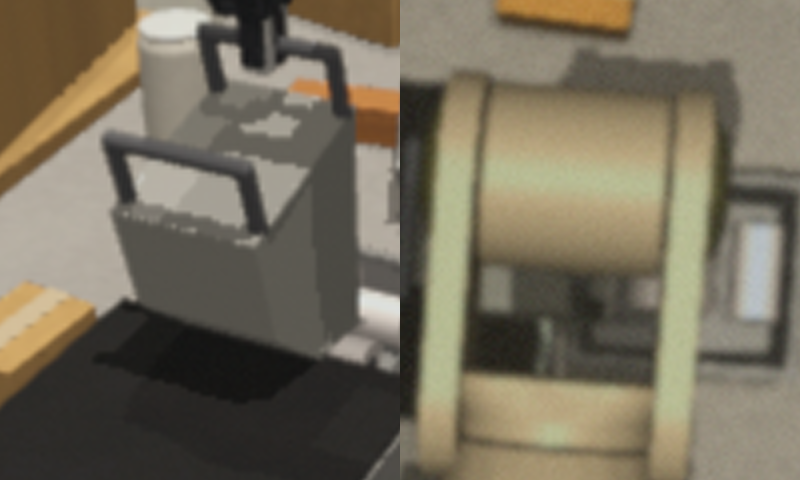

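```bash
python3 -m crank '{"slide":[[0,-0.0034,0.0007],[0,-0.0068,0.0015],[0,-0.0103,0.0023],[0,-0.0137,0.0031],[0,-0.0171,0.0041],[0,-0.0204,0.0051],[0,-0.0238,0.0061],[0,-0.0271,0.0072]],"roll":[0,0,0,0,0,0,0,0],"grip":[0,0,0,0,0,0,0,0]}' 60;  python3 go.py .567 .0628 .2724 87.07
python3 - <<'E'
from h import *
s=get_image('side');t=get_image('top')
a=cv2.resize(s['frame'],None,fx=4,fy=4,interpolation=cv2.INTER_CUBIC)[135*4:255*4,185*4:285*4]
b=cv2.resize(t['frame'],None,fx=4,fy=4,interpolation=cv2.INTER_CUBIC)[110*4:230*4,190*4:290*4]
save(s,'g14',np.hstack([a,b]))
for p in(s,t):print([(np.round(r['confidence'],2),np.round(r['box'])) for r in silhouettes('spacer0',p)])
E
```

```text
time_s: 23.8
position: [0.56, 0.0613, 0.2742]
tool_rot: [[-0.999, 0.048, 0.003], [0.048, 0.999, -0.001], [-0.003, -0.001, -1.0]]
ft_force: [-2.5, -1.1, 12.7]
grip_width: 0.0102
t 23.8 pos [0.56   0.0613 0.2742] yaw 87.24 F [-2.5 -1.1 12.7] M [ 0.45  0.24 -0.02] w 0.0102 q [ -6.  22.  68.  -0.  91. -93.] tilt [ 0.003 -0.001 -1.   ]
slide [-0.0069  0.0019  0.0018] roll 0.003
[(np.float64(0.67), array([263., 213.,  17.,  11.])), (np.float64(0.61), array([256., 221.,  19.,   9.])), (np.float64(0.45), array([286., 172.,  46.,  39.]))]
[(np.float64(0.46), array([284., 184.,   3.,  18.])), (np.float64(0.45), array([264., 183.,  11.,   9.]))]
```

View pics/g14.png

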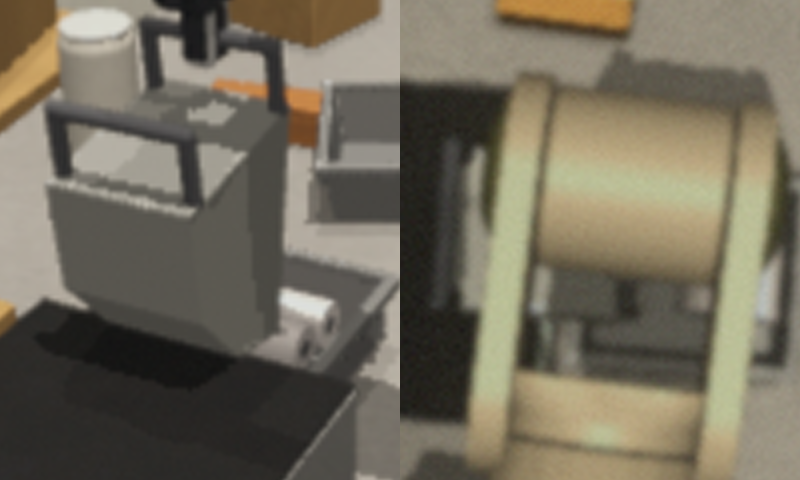

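```bash
python3 -m crank '{"slide":[[0,-0.0033,0.0005],[0,-0.0066,0.0014],[0,-0.0099,0.0027],[0,-0.0131,0.0041],[0,-0.0163,0.0055],[0,-0.0195,0.0069],[0,-0.0195,0.0069],[0,-0.0195,0.0069]],"roll":[0,0,0,0,0,0,0,0],"grip":[0,0,0,0,0,0,0,0]}' 60;  python3 go.py .567 .0433 .2655 87.07
python3 - <<'E'
from h import *
s=get_image('side');t=get_image('top')
a=cv2.resize(s['frame'],None,fx=4,fy=4,interpolation=cv2.INTER_CUBIC)[135*4:255*4,185*4:285*4]
b=cv2.resize(t['frame'],None,fx=4,fy=4,interpolation=cv2.INTER_CUBIC)[110*4:230*4,190*4:290*4]
save(s,'g15',np.hstack([a,b]))
for p in(s,t):print([(np.round(r['confidence'],2),np.round(r['box'])) for r in silhouettes('spacer0',p)])
E
```

```text
time_s: 24.8
position: [0.559, 0.0417, 0.2666]
tool_rot: [[-0.999, 0.049, 0.002], [0.049, 0.999, -0.001], [-0.002, -0.001, -1.0]]
ft_force: [-1.6, -2.1, 9.2]
grip_width: 0.0101
t 24.8 pos [0.559  0.0417 0.2666] yaw 87.22 F [-1.6 -2.1  9.2] M [0.26 0.16 0.02] w 0.0101 q [ -8.  22.  69.  -0.  89. -95.] tilt [ 0.002 -0.001 -1.   ]
slide [-0.008   0.002   0.0011] roll 0.0026
[(np.float64(0.58), array([256., 220.,  13.,  10.])), (np.float64(0.45), array([263., 212.,  16.,  16.]))]
[(np.float64(0.41), array([316., 103.,  30.,  34.])), (np.float64(0.35), array([231., 170.,  56.,  49.]))]
```

View pics/g15.png

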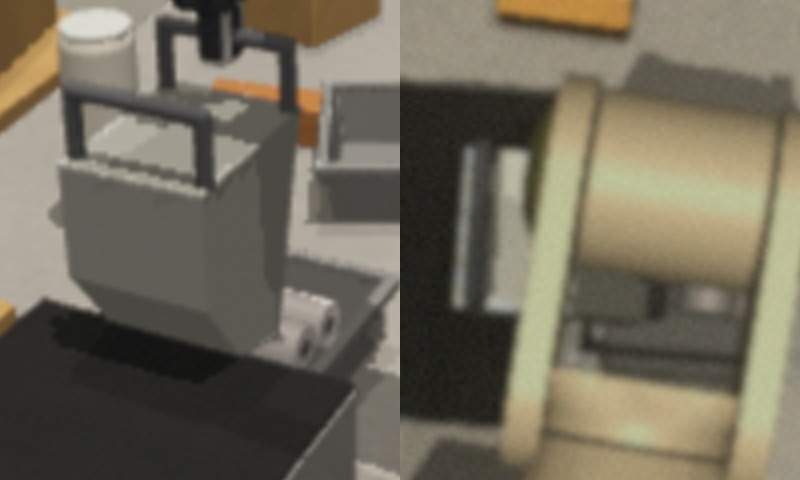

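```bash
python3 - <<'E'
from h import *
s=get_image('side');t=get_image('top')
for z in(.022,.058):print(z,onz(s,[(266.3,215.3),(260.5,221.3)],z).round(3).tolist())
print(onz(t,[(190+270/4,110+295/4),(190+310/4,110+295/4)],.03).round(3).tolist())
ris=(.557,.206,-1.626)
k=5
a=cv2.resize(t['frame'],None,fx=k,fy=k,interpolation=cv2.INTER_CUBIC)[160*k:210*k,215*k:300*k]
b=cv2.resize(s['frame'],None,fx=6,fy=6,interpolation=cv2.INTER_CUBIC)[190*6:235*6,235*6:295*6]
h=max(a.shape[0],b.shape[0]);pad=lambda i:np.pad(i,((0,h-i.shape[0]),(0,0),(0,0)))
save(s,'g16',np.hstack([pad(a),pad(b)]))
E
```

```text
0.022 [[0.522, -0.039, 0.022], [0.526, -0.003, 0.022]]
0.058 [[0.502, 0.01, 0.058], [0.506, 0.044, 0.058]]
[[0.532, 0.025, 0.03], [0.532, -0.005, 0.03]]
```

View pics/g16.png

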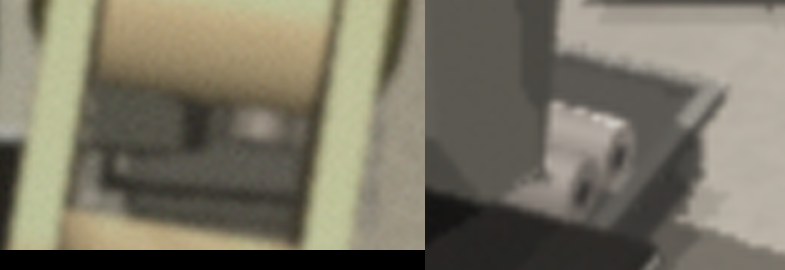

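```bash
python3 -m crank '{"slide":[[0,-0.0031,0.001],[0,-0.0063,0.0026],[0,-0.0094,0.0042],[0,-0.0125,0.0059],[0,-0.0155,0.0077],[0,-0.0186,0.0094],[0,-0.0186,0.0094],[0,-0.0186,0.0094]],"roll":[0,0,0,0,0,0,0,0],"grip":[0,0,0,0,0,0,0,0]}' 60;  python3 go.py .567 .0247 .256 87.07
python3 - <<'E'
from h import *
s=get_image('side');t=get_image('top')
k=5
a=cv2.resize(t['frame'],None,fx=k,fy=k,interpolation=cv2.INTER_CUBIC)[130*k:220*k,200*k:300*k][:,:]
b=cv2.resize(s['frame'],None,fx=k,fy=k,interpolation=cv2.INTER_CUBIC)[145*k:235*k,230*k:290*k]
save(s,'g17',np.hstack([a,b]))
E
```

```text
time_s: 25.9
position: [0.5579, 0.0225, 0.2564]
tool_rot: [[-0.999, 0.049, 0.0], [0.049, 0.999, -0.002], [-0.0, -0.002, -1.0]]
ft_force: [-0.9, -3.4, 4.7]
grip_width: 0.0096
t 25.9 pos [0.5579 0.0225 0.2564] yaw 87.21 F [-0.9 -3.4  4.7] M [-0.55  0.14  0.04] w 0.0096 q [-10.  22.  70.  -0.  88. -97.] tilt [ 0.    -0.002 -1.   ]
slide [-0.009   0.0026  0.0003] roll 0.0024
```

View pics/g17.png

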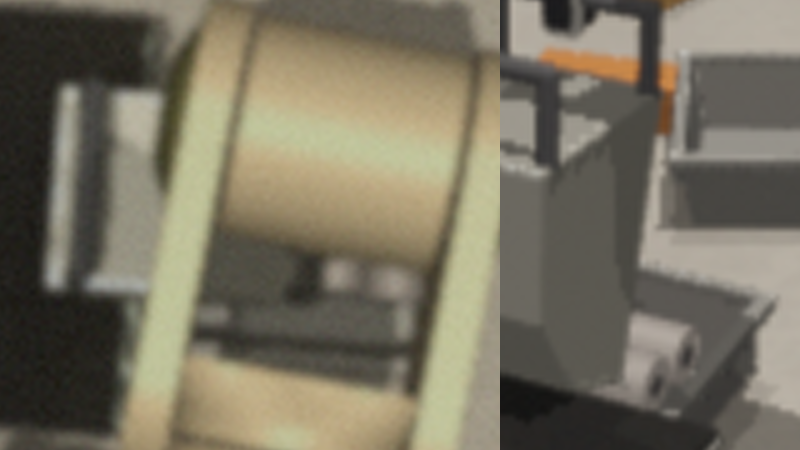

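```bash
python3 -m crank '{"slide":[[0,0.003,-0.0018],[0,0.0092,-0.005],[0,0.0155,-0.0083],[0,0.0218,-0.0113],[0,0.0282,-0.014],[0,0.0348,-0.0165],[0,0.0415,-0.0188],[0,0.0482,-0.0208]],"roll":[0,0,0,0,0,0,0,0],"grip":[0,0,0,0,0,0,0,0]}' 60;  python3 go.py .567 .0726 .2768 87.07
python3 - <<'E'
from h import *
s=get_image('side');t=get_image('top')
k=5
a=cv2.resize(t['frame'],None,fx=k,fy=k,interpolation=cv2.INTER_CUBIC)[130*k:220*k,200*k:300*k][:,:]
b=cv2.resize(s['frame'],None,fx=k,fy=k,interpolation=cv2.INTER_CUBIC)[145*k:235*k,230*k:290*k]
save(s,'g18',np.hstack([a,b]))
E
```

```text
time_s: 26.8
position: [0.5601, 0.0727, 0.277]
tool_rot: [[-0.999, 0.047, -0.0], [0.047, 0.999, 0.0], [0.0, 0.0, -1.0]]
ft_force: [0.0, -2.1, 1.2]
grip_width: 0.0098
t 26.8 pos [0.5601 0.0727 0.277 ] yaw 87.28 F [ 0.  -2.1  1.2] M [-0.88 -0.04 -0.02] w 0.0098 q [ -5.  22.  67.   0.  91. -92.] tilt [-0.  0. -1.]
slide [-0.0069  0.0002  0.0002] roll 0.0037
```

View pics/g18.png

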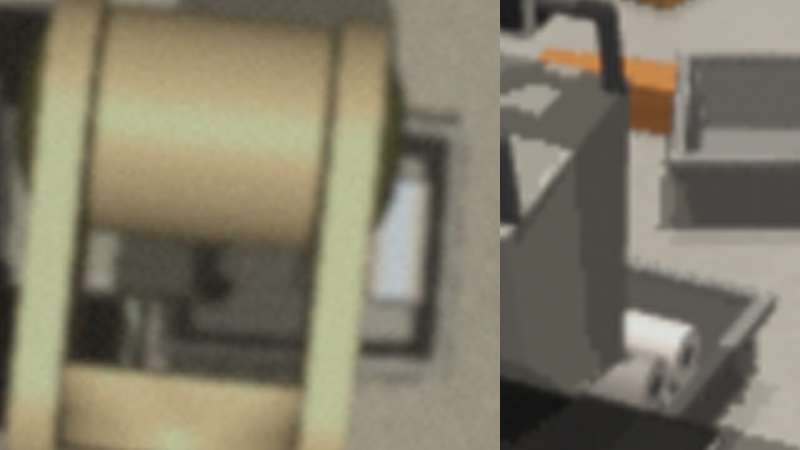

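```bash
python3 -m crank '{"slide":[[0,0.0067,-0.0018],[0,0.0137,-0.0034],[0,0.0206,-0.0047],[0,0.0275,-0.0058],[0,0.0345,-0.0067],[0,0.0415,-0.0073],[0,0.0485,-0.0076],[0,0.0555,-0.0078]],"roll":[0,0,0,0,0,0,0,0],"grip":[0,0,0,0,0,0,0,0]}' 60;  python3 go.py .567 .1281 .2846 87.07
python3 - <<'E'
from h import *
s=get_image('side');t=get_image('top')
k=5
a=cv2.resize(t['frame'],None,fx=k,fy=k,interpolation=cv2.INTER_CUBIC)[130*k:220*k,200*k:300*k][:,:]
b=cv2.resize(s['frame'],None,fx=k,fy=k,interpolation=cv2.INTER_CUBIC)[145*k:235*k,230*k:290*k]
save(s,'g19',np.hstack([a,b]))
print([(np.round(r['confidence'],2),np.round(r['box'])) for r in silhouettes('spacer0',t)])
E
```

```text
time_s: 27.7
position: [0.5628, 0.128, 0.285]
tool_rot: [[-0.999, 0.048, 0.0], [0.048, 0.999, 0.0], [-0.0, 0.0, -1.0]]
ft_force: [0.7, -0.3, -3.2]
grip_width: 0.0098
t 27.7 pos [0.5628 0.128  0.285 ] yaw 87.26 F [ 0.7 -0.3 -3.2] M [-0.14 -0.08  0.05] w 0.0098 q [  1.  23.  64.   0.  93. -86.] tilt [ 0.  0. -1.]
slide [-0.0042  0.0003  0.0004] roll 0.0034
[(np.float64(0.78), array([278., 180.,   8.,  26.])), (np.float64(0.74), array([381., 130.,  24.,  41.])), (np.float64(0.5), array([268., 176.,  15.,  27.])), (np.float64(0.48), array([248., 178.,   5.,  20.]))]
```

View pics/g19.png

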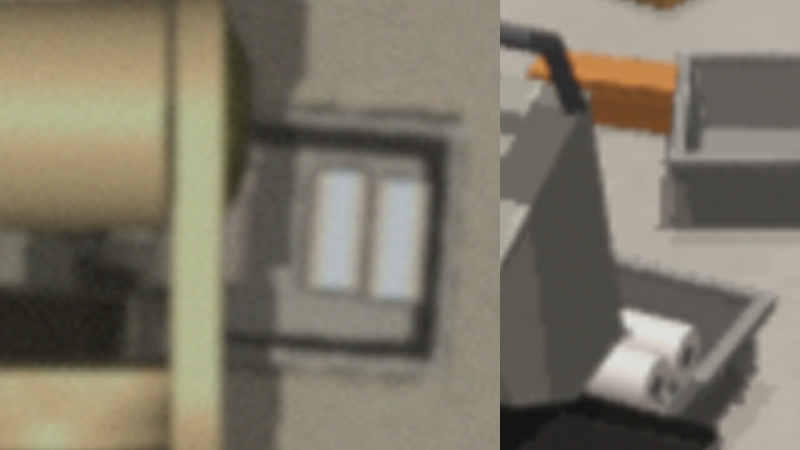

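```bash
python3 -m crank '{"slide":[[0,0.007,0.0002],[0,0.014,0.0006],[0,0.021,0.0012],[0,0.028,0.002],[0,0.0349,0.0031],[0,0.0417,0.0045],[0,0.0486,0.006],[0,0.0486,0.006]],"roll":[0,0,0,0,0,0,0,0],"grip":[0,0,0,0,0,0,0,0]}' 60;  python3 go.py .567 .1767 .279 87.07
python3 - <<'E'
from h import *
s=get_image('side');t=get_image('top')
k=5
a=cv2.resize(t['frame'],None,fx=k,fy=k,interpolation=cv2.INTER_CUBIC)[130*k:220*k,200*k:300*k][:,:]
b=cv2.resize(s['frame'],None,fx=k,fy=k,interpolation=cv2.INTER_CUBIC)[145*k:235*k,230*k:290*k]
save(s,'g20',np.hstack([a,b]))
print([(np.round(r['confidence'],2),np.round(r['box'])) for r in silhouettes('spacer0',t)])
E
```

```text
time_s: 28.65
position: [0.5652, 0.1774, 0.279]
tool_rot: [[-0.999, 0.046, 0.001], [0.046, 0.999, 0.002], [-0.001, 0.002, -1.0]]
ft_force: [0.8, 3.4, 4.8]
grip_width: 0.01
t 28.65 pos [0.5652 0.1774 0.279 ] yaw 87.34 F [0.8 3.4 4.8] M [ 0.49 -0.05 -0.02] w 0.01 q [  6.  25.  62.   0.  93. -81.] tilt [ 0.001  0.002 -1.   ]
slide [-0.0019 -0.0007  0.    ] roll 0.0046
[(np.float64(0.83), array([280., 178.,  12.,  27.])), (np.float64(0.74), array([269., 176.,  12.,  26.])), (np.float64(0.58), array([249., 176.,  10.,  24.]))]
```

View pics/g20.png

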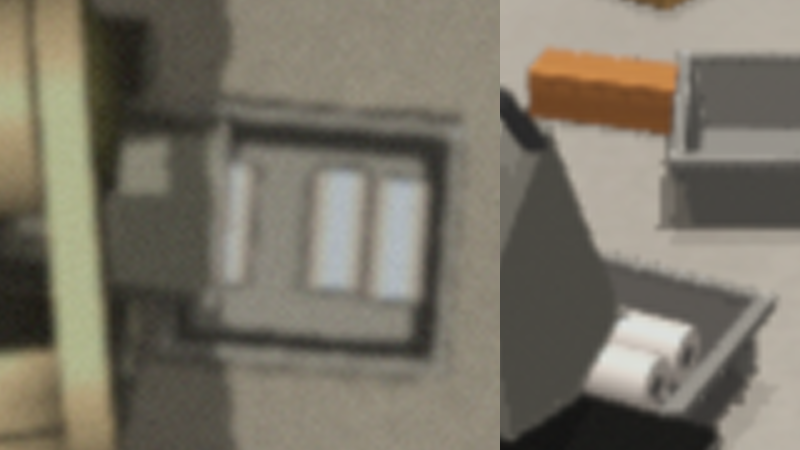

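```bash
python3 -m crank '{"slide":[[0,0.0068,0.0019],[0,0.0135,0.004],[0,0.0201,0.0062],[0,0.0267,0.0088],[0,0.0331,0.0116],[0,0.0379,0.0138],[0,0.0426,0.0161],[0,0.0457,0.0177]],"roll":[0,0,0,0,0,0,0,0],"grip":[0,0,0,0,0,0,0,0]}' 60; python3 -m crank '{"slide":[[0,0.0015,0.0008],[0,0.003,0.0016],[0,0.0045,0.0025],[0,0.0062,0.0034],[0,0.0062,0.0034],[0,0.0062,0.0034],[0,0.0062,0.0034],[0,0.0062,0.0034]],"roll":[0,0,0,0,0,0,0,0],"grip":[0,0,0,0,0,0,0,0]}' 60; python3 go.py .567 .2286 .2579 87.07
python3 - <<'E'
from h import *
s=get_image('side');img=cv2.resize(s['frame'],None,fx=6,fy=6,interpolation=cv2.INTER_CUBIC)[145*6:245*6,160*6:265*6];save(s,'g21',img)
E
```

```text
time_s: 29.6
position: [0.5673, 0.2219, 0.2607]
tool_rot: [[-0.999, 0.048, -0.0], [0.048, 0.999, -0.0], [0.0, -0.0, -1.0]]
ft_force: [-0.2, 2.1, 2.0]
grip_width: 0.0098
time_s: 30.4
position: [0.5676, 0.2278, 0.258]
tool_rot: [[-0.999, 0.048, 0.0], [0.048, 0.999, 0.0], [-0.0, 0.0, -1.0]]
ft_force: [-1.1, 1.6, 5.4]
grip_width: 0.0097
t 30.4 pos [0.5676 0.2278 0.258 ] yaw 87.26 F [-1.1  1.6  5.4] M [ 0.06  0.28 -0.01] w 0.0097 q [ 11.  27.  61.   0.  92. -76.] tilt [ 0.  0. -1.]
slide [0.0006 0.0007 0.0001] roll 0.0033
```

View pics/g21.png

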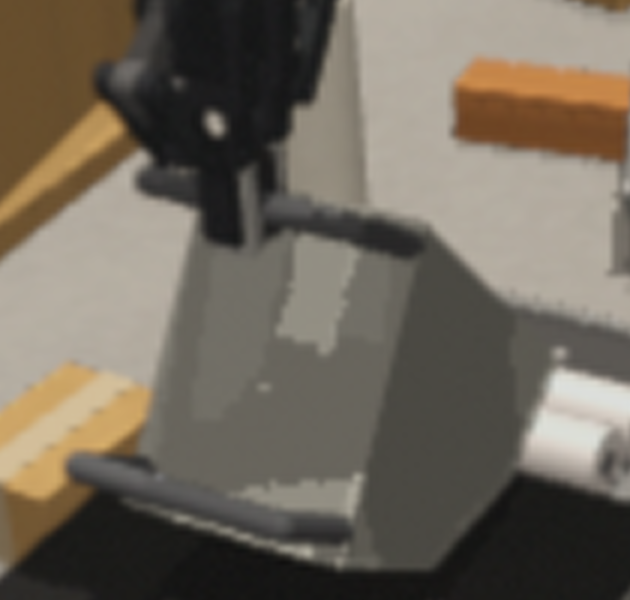

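```bash
python3 -m crank '{"slide":[[0,0,0],[0,0.0005,0.0005],[0,0.0005,0.0005],[0,0.0005,0.0005],[0,0.0005,0.0005],[0,0.0005,0.0005],[0,0.0005,0.0005],[0,0.0005,0.0005]],"roll":[0,0,0,0,0,0,0,0],"grip":[0,0,0.01,0.012,0.014,0.018,0.026,0.034]}' 20; python3 -m crank '{"slide":[[0,0,0],[0,0,-0.01],[0,0,-0.035],[0,0,-0.065],[0,0.01,-0.095],[0,0.04,-0.11],[0,0.08,-0.11],[0,0.11,-0.11]],"roll":[0,0,0,0,0,0,0,0],"grip":[0.036,0.036,0.036,0.036,0.036,0.036,0.036,0.036]}' 20
python3 -m crank '{"slide":[[0,0.01,0],[0,0.01,0],[0,0.01,0],[0,0.01,0],[0,0.01,0],[0,0.01,0],[0,0.01,0],[0,0.01,0]],"roll":[0,0,0,0,0,0,0,0],"grip":[0.036,0.036,0.036,0.036,0.036,0.036,0.036,0.036]}'
python3 - <<'E'
from fit2 import *
t=get_image('top');s=get_image('side')
def rot(P,th,piv):
    P=np.array(P,float).copy();c,sn=np.cos(th),np.sin(th);x=P[:,0]-piv[0];z=P[:,2]-piv[1]
    P[:,0]=piv[0]+x*c+z*sn;P[:,2]=piv[1]-x*sn+z*c;return P
tub=np.array([.565,.2055,-1.622])
parts=[rot(q,np.radians(35),(.01,0)) for q in TUBB];tr=np.array([.5513,.011,-1.626])
m=fill(near('top_tray',t,(262,178),25));print('tray',fit([(t,m)],TRAY,tr,0))
lt=near('lower_tray',s,(287,175),25); print('lower tray box',[ (r['confidence'],r['box']) for r in silhouettes('lower_tray',s)])
lt=near('lower_tray',t,(372,180),20)
if lt is not None: print('lower',fit([(t,fill(lt))],TRAY,np.array([.5575,-.307,-1.212]),0))
print([(np.round(r['confidence'],2),np.round(r['box'])) for r in silhouettes('spacer0',t)])
for p,n in((t,'gt'),(s,'gs')):
    k=3;img=cv2.resize(p['frame'],None,fx=k,fy=k,interpolation=cv2.INTER_CUBIC)
    draw(p,img,[T(*tub,q,.1) for q in parts],k,(255,0,0));draw(p,img,[T(*tr,q,0) for q in TRAY],k,(0,0,255))
    save(p,n,img[100*k:270*k,140*k:300*k] if n=='gt' else img[140*k:300*k,150*k:310*k])
E
```

```text
time_s: 31.25
position: [0.5676, 0.2283, 0.257]
tool_rot: [[-0.999, 0.048, -0.0], [0.048, 0.999, -0.0], [0.0, -0.0, -1.0]]
ft_force: [-0.7, -0.5, -0.5]
grip_width: 0.0342
time_s: 32.05
position: [0.5726, 0.3399, 0.3687]
tool_rot: [[-0.999, 0.047, 0.002], [0.047, 0.999, 0.001], [-0.002, 0.001, -1.0]]
ft_force: [0.4, -1.0, 0.1]
grip_width: 0.036
time_s: 32.85
position: [0.5734, 0.348, 0.3673]
tool_rot: [[-0.999, 0.048, 0.0], [0.048, 0.999, 0.0], [-0.0, 0.0, -1.0]]
ft_force: [0.1, -0.7, -0.2]
grip_width: 0.0359
tray (array([ 0.54840404,  0.01266214, -1.62423705]), np.float64(0.20417732000350952))
lower tray box [(0.9, [286.9, 172.8, 45.1, 34.4]), (0.53, [210.6, 207.2, 83.1, 64.0])]
lower (array([ 0.55532812, -0.30546701, -1.21837904]), np.float64(0.026352345943450928))
[(np.float64(0.65), array([269., 177.,  13.,  25.])), (np.float64(0.57), array([279., 180.,   9.,  27.])), (np.float64(0.52), array([246., 172.,  16.,  26.]))]
```

View pics/gt.png

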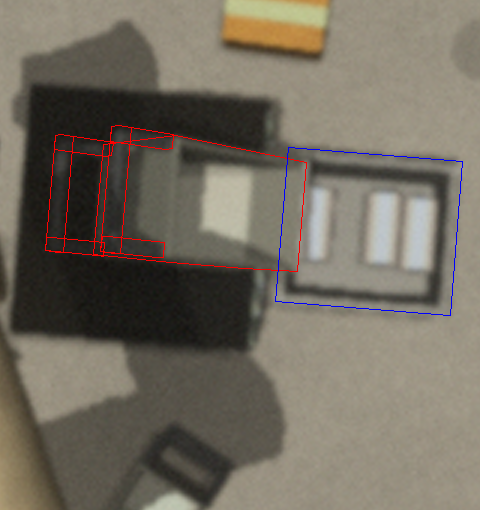

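View pics/gs.png

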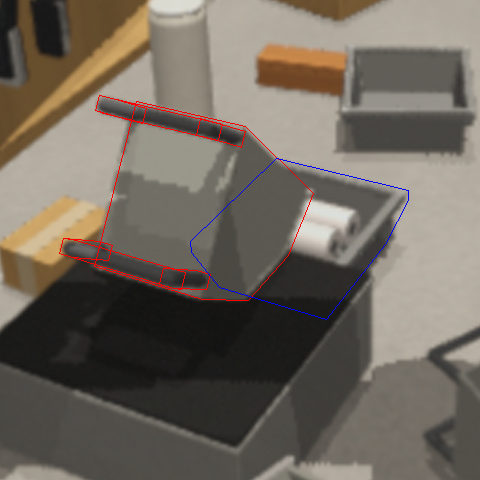

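```bash
python3 -c "
from rig import close_job; print(close_job())"
```

```text
the job is handed in; nothing more can be done
None
```

The job is handed in, with the clock at about 33 s of the 67 s allowed. All three spacers are lying in the tray and the tub stands by itself on its slanted foot.

**What I did**
- I lifted the top tray straight off the nest by its side rim and set it down about 2 mm from the spot I was aiming for. That spot was 6 mm further out than the catch spot, for clearance from the drawer fronts, and 5 mm sideways towards the tub's lip.
- I rocked the tub by its upper bar onto its slanted foot and let go. It stood there unaided.
- I took a fresh hold on the upper bar and tipped the tub slowly to about 96 degrees, until the spacers had rolled out. I then brought it back to 35 degrees and released it.
- I used the upper bar both times because the gripper's knuckles would have come too close to the upper bar while holding the lower one.

**Last checks**
- **Spacers and tub:** the top picture shows all three spacers in the tray and the tub empty. The tub's outline matches its 35-degree pose to within a pixel or two.
- **Lower tray:** it fits at the nest's starting position to within a millimetre or so.
- **Bystanders:** the carton and offcut look unmoved in the pictures. The spray can also looks in place, though I did not measure any of the three.
- **Forces:** the wrist readings I saw stayed below about 14 N, with the gripper clear of everything at the end.

**Where the checks disagreed**
- The final outline fit of the tray was poor because the tub's lip covers part of it. It still put the tray's centre within about 10 mm of the catch spot.
- The two cameras differed by about 5 mm sideways throughout, so I mostly used their average.

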